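Fetch the septa tin from behind the bottles

TASK

The round tin in the grey spill tray is boxed in by two bottles and a can. First stand all three of them upright on the fabric mat, leaving the tin where it is; then, with all three on the mat, set the tin flat in the middle of the aluminium pad; then put each of the three back upright on the very place in the tray where it stood at the start. Do not knock anything over, and leave the two brass fittings in the tray where they lie.

Things in the scene. Friction and masses are not known exactly. Their poses are not given: they have to be found in the camera images.
- tray: Fixed grey plastic spill tray, 180 (x) x 250 (y) mm; floor 4 mm thick, rim 4 mm wide, 10 mm high. Origin: centre of its underside; its -x side faces the robot. Flush black discs on its floor mark the places: tin at (30, 0) mm, the other three at (25, 74), (-37, 0), (25, -74) mm, in a different order each time.
- mat: Fixed flat fabric-grey mat, 120 (its x) x 270 (its y) x 3 mm, the side area. Origin: centre of its underside. It has room for three in a row along its y, e.g. 85 mm apart.
- pad: Fixed pale square aluminium pad, 90 x 90 x 6 mm. Origin: centre of its underside.
- tin: Loose small white round flat tin with a red patch on its lid, 49 mm diameter, 20 mm high. Origin: centre of its underside, z up.
- amber_bottle: Loose amber-brown bottle with blue cap and label, about 0.32 kg; cylindrical body 62 mm diameter, treated as straight up to 112 mm (for contact); cap 33 mm diameter above it, top at 125 mm. Origin: centre of its underside on its axis, z up. Grip round the body, from above.
- slim_bottle: Loose slender white plastic bottle, 46 mm body diameter, straight up to 100 mm, then a white screw cap 35 mm wide, top at 122 mm, about 0.16 kg. Origin: centre of its underside, z up.
- can: Loose wide straight pale-grey metal can with a flat pale top, 58 mm diameter, 108 mm high, about 0.25 kg. Origin: centre of its underside, z up.
- tee: Small brass T-shaped tube fitting, 29 x 36 x 14 mm, lying loose in a front corner of the tray; to be left alone. Origin: centre of its underside.
- union: Small straight brass tube fitting, 14 x 43 x 13 mm, lying loose in the other front corner of the tray; to be left alone. Origin: centre of its underside.
There are look-alikes about, which are no part of the job. What is shaped like the slim_bottle but green, purple or red is not meant.

How it is judged:
On the way, in this order (a step that is already met when the one before it is completed fails the run):
1. both bottles and the can stand released on the mat, the tin still in its place in the tray (x of amber_bottle in the frame of mat between -0.06 and 0.06 m and y of amber_bottle in the frame of mat between -0.135 and 0.135 m and z of each of amber_bottle, slim_bottle, can in the frame of mat below 0.008 m and angle between each of amber_bottle, slim_bottle, can's own z axis and vertical below 0.1 rad and linear speed of each of amber_bottle, slim_bottle, can below 0.02 m/s and contact force between the fingers and amber_bottle below 0.1 N and x of slim_bottle in the frame of mat between -0.06 and 0.06 m and y of slim_bottle in the frame of mat between -0.135 and 0.135 m and contact force between the fingers and slim_bottle below 0.1 N and x of can in the frame of mat between -0.06 and 0.06 m and y of can in the frame of mat between -0.135 and 0.135 m and contact force between the fingers and can below 0.1 N and distance of tin from where it was at the start of the episode below 0.02 m), for 0.2 s.
2. the tin lies released in the middle of the pad while the three still stand on the mat (x of amber_bottle in the frame of mat between -0.06 and 0.06 m and y of amber_bottle in the frame of mat between -0.135 and 0.135 m and z of each of amber_bottle, slim_bottle, can in the frame of mat below 0.008 m and angle between each of amber_bottle, slim_bottle, can, tin's own z axis and vertical below 0.1 rad and linear speed of each of amber_bottle, slim_bottle, can, tin below 0.02 m/s and contact force between the fingers and amber_bottle below 0.1 N and x of slim_bottle in the frame of mat between -0.06 and 0.06 m and y of slim_bottle in the frame of mat between -0.135 and 0.135 m and contact force between the fingers and slim_bottle below 0.1 N and x of can in the frame of mat between -0.06 and 0.06 m and y of can in the frame of mat between -0.135 and 0.135 m and contact force between the fingers and can below 0.1 N and horizontal distance between tin and pad below 0.012 m and z of tin in the frame of pad below 0.011 m and contact force between the fingers and tin below 0.1 N), for 0.2 s.
At the end, for the whole second after the job is handed in: the tin lies flat on the pad, its centre within 12 mm of the pad's; each bottle and the can stands upright within 15 mm of where it stood at the start; all released and at rest (horizontal distance between tin and pad below 0.012 m and z of tin in the frame of pad below 0.011 m and angle between each of tin, amber_bottle, slim_bottle, can's own z axis and vertical below 0.1 rad and linear speed of each of tin, amber_bottle, slim_bottle, can below 0.02 m/s and contact force between the fingers and tin below 0.1 N and distance of each of amber_bottle, slim_bottle, can from where it was at the start of the episode below 0.015 m and contact force between the fingers and amber_bottle below 0.1 N and contact force between the fingers and slim_bottle below 0.1 N and contact force between the fingers and can below 0.1 N); the robot touches nothing.
It fails at once if a bottle, the can or the tin tipped over (angle between any of amber_bottle, slim_bottle, can, tin's own z axis and vertical above 0.6 rad).
It fails at once if a brass fitting pushed more than 20 mm from where it lay (distance of any of tee, union from where it was at the start of the episode above 0.02 m).
It also fails if it takes over 144 s, if anything falls off the work surface, if the arm or the gripper's body presses on something with over 40 N, if the wrist force passes 120 N, or if a joint passes its speed limit or range.

ROBOT

A 6-joint arm with a two-finger parallel gripper is mounted at the origin on a cart in front of the work surface, level with it; the furniture and walls round the work are solid. World frame = base frame: x ahead of the robot, y to its left, z up, the work surface at z = 0. Lengths are in m, angles in rad, forces in N, time in s.
With the tool pointing down it reaches from about 0.35 to 0.775 m from the base axis. Payload 7.3 kg.
Tool frame: the origin (TCP) lies midway between the tips of the shut fingers; the grasp point (between the pads) lies robot.grasp_offset behind it (robot.grasp_offset is the distance from the TCP to the grasp point, in m); z points along the fingers, x is the direction in which the jaws open and shut, and the axes are right-handed (so a half turn about z gives the same grasp; the last joint's range is limited). The gripper opens to 92 mm and grips with 3 to 60 N. Pads are 19 mm wide; open, the fingers measure 130 mm over their backs; the gripper's body (75 mm by 190 mm) begins 47 mm behind the grasp point.
Start: joints at [1.1, 0.342, 1.524, -0, 1.275, -0.146], TCP at [0.168, 0.498, 0.227] pointing down, gripper open.
Joint ranges: [-2.53, 2.53], [-0.77, 2.02], [0.04, 2.7], [-1, 4.14], [0.28, 2.66], [-3.11, 3.11]. Speed limits (rad/s): [2.57, 2.57, 3.14, 3.14, 3.14, 3.14].

INTERFACE

Orientations are given as [roll, pitch, yaw] about the fixed x, y, z axes, in that order (R = Rz(yaw) Ry(pitch) Rx(roll)).
In Python, from cell import robot gives the robot as it stands. The module is installed in compiled form; this text tells all that it offers.
- The arm moves only by the tool move_arm, never from a script. Its argument "increments" is a list of rows, each a list of 7 numbers: the finger opening in mm, from 0 to 91.8, then the shift along the tool's x, y, z in mm, then the turn, a rotation vector about the tool's x, y, z in rad. A call has 1 to 12 rows; each row shifts and turns the pose as measured when the row begins, along the tool's axes as they then stand; what a row does not reach is not made up. A row lasts 1/8 s, in which the tool goes at most 62.5 mm and 10.7 degrees, less where a joint would pass 70% of its speed; a pose out of reach is approached as far as the arm can. A call is refused whole if a number of a shift passes 62.5 or a number of a turn 0.188, either way. A call with a gripper value outside its range is refused whole. The fingers move at their own pace and stop on an object; "newtons" is the grip in N (left out, the last holds). Time passes only in rows, so rows that do not move let the fingers close. It gives the time, the measured TCP pose, the force and the opening at its end, in the units of the state.
- robot.observe(): the state, without advancing time (a new reading comes with each control period).
- robot.read_camera(name): name is "side" or "top" or "wrist"; returns a dict with "img" (480x640x3 uint8, red, green, blue), "fx", "fy", "cx", "cy" (pixels), "k1" (the pictures are not rectified: a ray, as slopes to the right and down, at radius r is drawn at 1 + k1 r^2 times it, then the intrinsics apply), "T" (4x4, takes a point from camera to world coordinates). Camera axes: x right, y down, z forward; pixel columns grow to the right and rows downward; lengths in m; the calibration is good to about 2 mm. A picture is of the moment at which its call begins. There is no depth.
- robot.hand_in(): hands the job in, once; it reports no verdict.
Trained networks look in the newest picture that a camera, given by its name, has taken for a name from the list of things; names that differ only in an ending like _2 or _b are one class to them, and where a whole thing is asked for, a point or a joint stands for the part that bears it (a point fixed in the world has none). Each returns a list of dicts, best first, with "conf" (0 to 1); they miss things now and then, are a little off and sometimes report something else, mostly with a low value. They report only what shows in the picture. A call takes as long as a camera call. They do not tell look-alikes from the thing itself.
- robot.look_for(thing, camera): "rect" ([left, top, width, height] in pixels, round what is visible of it).
The state is a dict: "time": time; "qpos": joint angles; "qvel": joint speeds; "joint_efforts": joint torques, N m; "tool_pos": TCP position; "tool_rot": TCP orientation; "contact_force": force on the tool from outside, world axes, zero at the start; "torque": the same for the moment, N m; "opening": finger opening in m.
Only numpy, scipy, OpenCV 4.12 (cv2) and the standard library are available. Lean on these libraries where they do the work, as an engineer would, in place of code of your own. Each camera call takes 0.05 s, during which the arm holds its last target.

## Working session

There is one attempt and no reset: what is moved stays moved. The work goes in short steps, Python scripts to look and compute and a tool call to move; the robot and the scene stay as the last step left them, time stands still between calls to the robot, and variables do not carry over. Pictures are saved under pics/ and viewed, and the job is handed in when it is done.

Besides the shell and the picture viewer there is one more tool, called after ">>>" as name(argument=value, ...) on one line, values as JSON. move_arm: Moves the arm, as the interface text tells. Its arguments: {"type":"object","properties":{"increments":{"type":"array"},"newtons":{"type":"number"}},"required":["increments"]}

```bash
mkdir -p pics; python3 - <<'E'
from cell import robot
import cv2
s=robot.observe();print({k:(v if not hasattr(v,'tolist') else v.tolist()) for k,v in s.items()}, robot.grasp_offset)
for c in ["top","side"]:
    d=robot.read_camera(c);cv2.imwrite(f"pics/{c}0.png",d["img"][:,:,::-1]);print(c,d["fx"],d["fy"],d["cx"],d["cy"],d["k1"],d["T"])
    for t in ["tray","mat","pad","tin","amber_bottle","slim_bottle","can","tee","union"]:
        print(t,[(r["rect"],round(r["conf"],2)) for r in robot.look_for(t,c)][:4])
E
```

```text
{'time': 0.0, 'qpos': [1.0999987589843339, 0.3427001803681923, 1.52503811735499, -2.8596902952225192e-05, 1.275371476084052, -0.14597915459078198], 'qvel': [0.0004893113729221586, 0.00020158177264939972, -0.0011799716786110284, -0.000644565566300296, 0.0008577891620295605, -0.0011832107769345554], 'joint_efforts': [-0.0002887890332203824, -43.12287926673889, -24.421931505203247, 0.07177650695666671, 0.055881020380184054, -7.150429155444726e-05], 'tool_pos': [0.16733555257329552, 0.4971853136358335, 0.22604929019999206], 'tool_rot': [-3.1413990257836133, 0.001504961850524067, 1.2459864059122125], 'contact_force': [-0.3239675626127265, 0.7036696104978857, 0.6722374852601641], 'torque': [0.04627780735888406, -0.023673696113719923, 0.018919647672348563], 'opening': 0.0917042864237537} 0.0188
top 539.9272817995201 539.9272817995201 323.72466304513017 240.01716458308152 -0.14722258982085218 [[ 0.01599803 -0.99512839  0.0972808   0.33607153]
 [-0.99978333 -0.01721661 -0.01169993 -0.05277462]
 [ 0.01331778 -0.09707255 -0.9951882   1.50184169]
 [ 0.          0.          0.          1.        
[... 742 characters left out ...]
29  0.04287252]
 [-0.65621507 -0.67515386  0.3369704  -0.56750507]
 [-0.00225984 -0.44481001 -0.8956221   1.36159665]
 [ 0.          0.          0.          1.        ]]
tray [([278.5, 198.3, 109.8, 92.7], 0.79)]
mat [([226.4, 119.9, 85.8, 82.8], 0.58)]
pad [([376.9, 304.2, 47.7, 43.4], 0.67)]
tin [([333.5, 219.3, 17.8, 17.4], 0.57)]
amber_bottle [([313.1, 218.3, 28.5, 41.6], 0.84)]
slim_bottle [([351.1, 222.6, 20.0, 32.3], 0.86), ([427.0, 338.2, 30.8, 31.2], 0.79), ([390.7, 253.1, 19.2, 31.2], 0.7), ([198.6, 151.4, 25.0, 35.2], 0.59)]
can [([350.1, 222.7, 22.5, 33.8], 0.67), ([307.5, 188.9, 21.1, 33.2], 0.57)]
tee [([289.4, 229.1, 8.9, 6.5], 0.44)]
union [([329.0, 263.8, 17.7, 11.5], 0.57)]
```

```bash
python3 - <<'E'
import cv2
for c,(x0,y0,x1,y1) in {"top":(140,160,500,310),"side":(180,100,500,390)}.items():
    im=cv2.imread(f"pics/{c}0.png")[y0:y1,x0:x1]
    f=min(800/(x1-x0),600/(y1-y0));cv2.imwrite(f"pics/{c}0z.png",cv2.resize(im,None,fx=f,fy=f,interpolation=cv2.INTER_CUBIC))
E
```

```text
(no output)
```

View pics/top0.png

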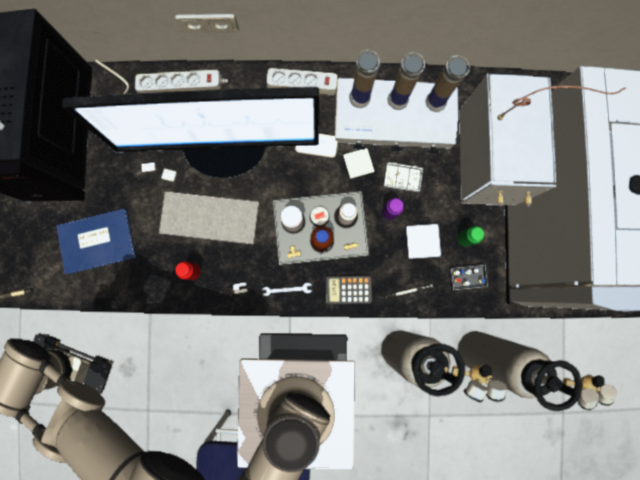

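View pics/top0z.png

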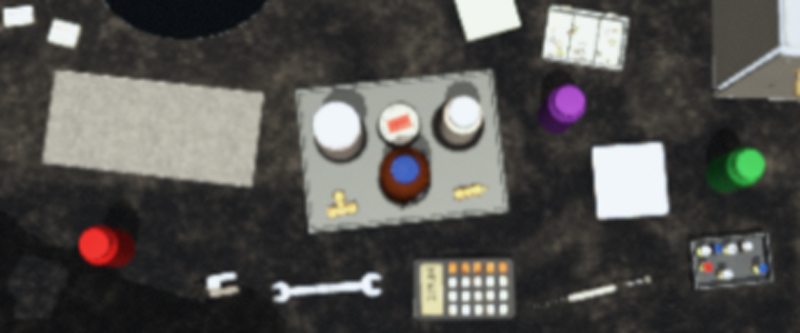

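View pics/side0z.png

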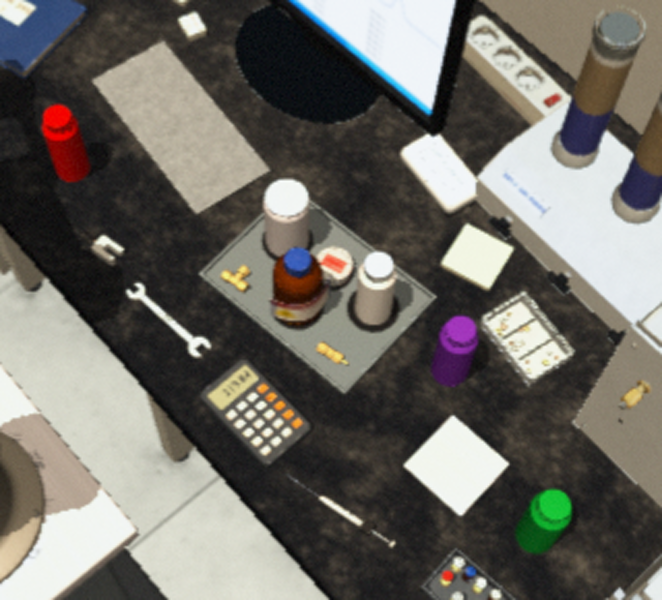

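The top view shows the can at the tray's left place, the amber bottle in front and the slim bottle at the right. The mat is on the left (y+) and the pad on the right. Next I turn the corners and tops into positions.

```bash
cat > h.py <<'E'
import numpy as np, cv2, json
from scipy.optimize import least_squares
def ray(cam,uv):
    uv=np.atleast_2d(np.asarray(uv,float)); T=np.array(cam["T"])
    d=np.stack([(uv[:,0]-cam["cx"])/cam["fx"],(uv[:,1]-cam["cy"])/cam["fy"]],1)
    s=d.copy()
    for _ in range(20): s=d/(1+cam["k1"]*(s**2).sum(1,keepdims=True))
    return T[:3,3], np.c_[s,np.ones(len(s))]@T[:3,:3].T
def onz(cam,uv,z):
    o,r=ray(cam,uv); return o+r*((z-o[2])/r[:,2])[:,None]
def proj(cam,P):
    T=np.array(cam["T"]);p=(np.atleast_2d(P)-T[:3,3])@T[:3,:3]
    s=p[:,:2]/p[:,2:]; s=s*(1+cam["k1"]*(s**2).sum(1,keepdims=True))
    return s*[cam["fx"],cam["fy"]]+[cam["cx"],cam["cy"]]
def rectfit(P,lx,ly):
    c0=P[:,:2].mean(0)
    def loc(t): return t
    def corners(q):
        L=np.array([[lx,ly],[lx,-ly],[-lx,-ly],[-lx,ly]])/2
        c,s=np.cos(q[2]),np.sin(q[2]); return q[:2]+L@np.array([[c,s],[-s,c]])
    r=least_squares(lambda q:(corners(q)-P[:,:2]).ravel(),[*c0,0]); return r.x, np.sqrt((r.fun**2).mean())*1e3
E
python3 - <<'E'
from h import *
from cell import robot
import pickle
cams={c:robot.read_camera(c) for c in ["top","side"]}
# order: far-left(+x+y), far-right(+x,-y), near-right, near-left
tz=lambda L:np.array(L)/(800/360)+[140,160]
sz=lambda L:np.array(L)/(600/290)+[180,100]
C={"tray":(.010,.18,.25,[(296,89),(493,70),(508,213),(311,233)],[(200+112,200),(436,297),(345,391),(200,272)]),
"mat":(.003,.12,.27,[(56,70),(263,93),(252,186),(43,162)],[(165,42),(269,171),(198,211),(93,78)]),
"pad":(.006,.09,.09,[(592,146),(664,142),(668,215),(597,218)],[(455,416),(508,465),(460,514),(404,464)])}
# snap corners with cornerSubPix
for k,(z,lx,ly,t,s) in C.items():
    for c,p in(("top",tz(t)),("side",sz(s))):
        P=onz(cams[c],p,z); q,e=rectfit(P,lx,ly); print(k,c,q.round(4),"rms mm",e.round(1), ) 
# tops
for n,z,t,s in [("can",.108,(337,126),(287,196)),("slim",.122,(464,113),(379,265)),("amber",.125,(405,168),(298,258)),("tin",.02,(399,123),(335,265))]:
    print(n,onz(cams["top"],tz([t]),z)[0].round(4),onz(cams["side"],sz([s]),z)[0].round(4))
E
```

```text
tray top [ 0.5158 -0.0621  0.118 ] rms mm 1.1
tray side [ 0.5228 -0.0708  0.0811] rms mm 10.5
mat top [ 0.5411  0.2543 -0.0958] rms mm 0.6
mat side [ 0.5466  0.2527 -0.1083] rms mm 2.4
pad top [ 0.4842 -0.3507  0.0631] rms mm 1.0
pad side [ 0.4878 -0.3516  0.0576] rms mm 1.6
can [0.5319 0.0154 0.108 ] [0.5398 0.0176 0.108 ]
slim [ 0.5478 -0.1326  0.122 ] [ 0.554  -0.1331  0.122 ]
amber [ 0.482 -0.065  0.125] [ 0.4866 -0.064   0.125 ]
tin [ 0.5494 -0.0575  0.02  ] [ 0.5534 -0.0602  0.02  ]
```

>>> move_arm(increments=[[91.8, 0, 0, 0, 0, 0, 0.187], [91.8, 0, 0, 0, 0, 0, 0.187], [91.8, 0, 0, 0, 0, 0, 0.187], [91.8, 0, 0, 0, 0, 0, 0.187], [91.8, 0, 0, 0, 0, 0, 0.187], [91.8, 0, 0, 0, 0, 0, 0.187]])

```text
time: 1.85
tool_pos: [0.1675, 0.4976, 0.2267]
tool_rot: [-3.142, 0.0, 0.115]
contact_force: [0.7, 0.6, 0.2]
opening: 0.0918
```

```bash
cat >> h.py <<'E'
from scipy.spatial.transform import Rotation as Rn
def go(robot,x,y,z,yaw):
    "remaining shift in tool axes (mm) and turn, to TCP target pointing down"
    s=robot.observe(); R=Rn.from_euler("xyz",s["tool_rot"]); p=np.array(s["tool_pos"])
    G=Rn.from_euler("xyz",[np.pi,0,yaw])
    d=R.inv().apply(np.array([x,y,z])-p)*1e3; t=(R.inv()*G).as_rotvec()
    print("t",round(s["time"],2),"pos",p.round(4),"yaw",round(s["tool_rot"][2],3),"open",round(s["opening"]*1e3,1),"F",np.round(s["contact_force"],1))
    print("d mm",d.round(1),"|d|",np.linalg.norm(d).round(1),"turn",t.round(3)); return d,t
E
python3 - <<'E'
from h import *
from cell import robot
go(robot,.42,-.06,.32,.118)
E
```

```text
t 1.85 pos [0.1675 0.4976 0.2267] yaw 0.115 open 91.8 F [0.7 0.6 0.2]
d mm [186.7 582.9 -93.3] |d| 619.1 turn [-0.     0.    -0.003]
```

>>> move_arm(increments=[[91.8, 40, 30, -20, 0, 0, 0], [91.8, 40, 40, -20, 0, 0, 0], [91.8, 40, 45, -20, 0, 0, 0], [91.8, 30, 50, -20, 0, 0, 0], [91.8, 20, 55, -13, 0, 0, 0], [91.8, 16, 58, 0, 0, 0, 0], [91.8, 0, 60, 0, 0, 0, 0], [91.8, 0, 60, 0, 0, 0, 0], [91.8, 0, 60, 0, 0, 0, 0], [91.8, 0, 60, 0, 0, 0, 0], [91.8, 0, 60, 0, 0, 0, 0], [91.8, 0, 0, 0, 0, 0, 0]])

```text
time: 3.35
tool_pos: [0.4247, -0.0715, 0.3223]
tool_rot: [3.139, -0.006, 0.114]
contact_force: [0.5, 0.8, -0.0]
opening: 0.0918
```

```bash
python3 - <<'E'
from h import *
from cell import robot
go(robot,.42,-.06,.32,.118)
d=robot.read_camera("wrist");cv2.imwrite("pics/w1.png",d["img"][:,:,::-1]);print({k:v for k,v in d.items() if k!="img"})
for t in ["tray","tin","amber_bottle","slim_bottle","can","tee","union"]:
    print(t,[(r["rect"],round(r["conf"],2)) for r in robot.look_for(t,"wrist")][:4])
E
```

```text
t 3.35 pos [ 0.4247 -0.0715  0.3223] yaw 0.114 open 91.8 F [ 0.5  0.8 -0. ]
d mm [ -3.4 -11.9   2.3] |d| 12.6 turn [ 0.002 -0.006 -0.004]
{'fx': 371.043685744292, 'fy': 371.043685744292, 'cx': 318.0525650431974, 'cy': 234.21326411191285, 'k1': 0.009583281997926718, 'T': array([[ 0.99349785,  0.10844435,  0.03466772,  0.41562511],
       [ 0.11372542, -0.95956789, -0.25748007, -0.00387929],
       [ 0.00534377,  0.2597485 , -0.96566151,  0.48017945],
       [ 0.        ,  0.        ,  0.        ,  1.        ]])}
tray [([319.7, 87.3, 154.7, 195.7], 0.81)]
tin [([396.3, 172.8, 43.8, 39.2], 0.65)]
amber_bottle [([341.0, 169.0, 58.9, 58.9], 0.98)]
slim_bottle [([392.4, 229.2, 55.5, 62.7], 0.96), ([390.7, 340.2, 50.1, 31.5], 0.62), ([334.4, 236.2, 14.5, 29.0], 0.37)]
can [([386.9, 95.6, 84.9, 65.3], 0.92)]
tee [([333.1, 110.9, 24.3, 32.1], 0.97)]
union [([335.5, 235.7, 14.5, 30.2], 0.54)]
```

View pics/w1.png

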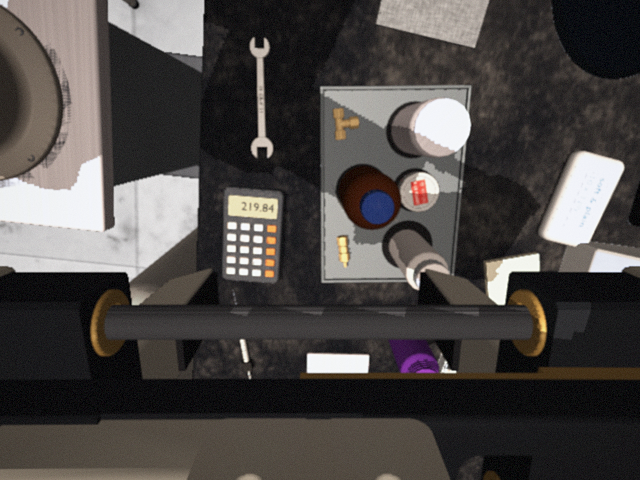

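The wrist view shows the tray with corners at (470,86), (463,282), (321,281) and (320,87), the can top at (441,127), the amber cap at (377,208) and the tin at (418,190).

```bash
python3 - <<'E'
from h import *
from cell import robot
c=robot.read_camera("wrist")
P=onz(c,[(470.5,86),(463,282),(321.5,281.5),(320,87)],.010)
q,e=rectfit(P,.18,.25);print(q.round(4),e)
for n,z,t in [("can",.108,(441,127)),("amber",.125,(377,207.5)),("tin",.024,(418,190))]: print(n,onz(c,[t],z)[0].round(4))
for qq in (q,np.array([.5158,-.0621,.118]),np.array([.518,-.0625,.118])):
    R=np.array([[np.cos(qq[2]),-np.sin(qq[2])],[np.sin(qq[2]),np.cos(qq[2])]])
    print({n:(qq[:2]+R@np.array(l)/1e3).round(4).tolist() for n,l in dict(tin=(30,0),can=(25,74),amber=(-37,0),slim=(25,-74)).items()})
E
```

```text
[ 0.5217 -0.0557  0.1476] 3.8259680221930212
can [0.534  0.0226 0.108 ]
amber [ 0.4824 -0.0599  0.125 ]
tin [ 0.5483 -0.0493  0.024 ]
{'tin': [0.5514, -0.0513], 'can': [0.5356, 0.0211], 'amber': [0.4851, -0.0612], 'slim': [0.5574, -0.1253]}
{'tin': [0.5456, -0.0586], 'can': [0.5319, 0.0143], 'amber': [0.4791, -0.0665], 'slim': [0.5493, -0.1326]}
{'tin': [0.5478, -0.059], 'can': [0.5341, 0.0139], 'amber': [0.4813, -0.0669], 'slim': [0.5515, -0.133]}
```

```bash
python3 - <<'E'
from h import *
from cell import robot
go(robot,.534,.0155,.16,.118)
E
```

```text
t 3.8 pos [ 0.4247 -0.0667  0.3227] yaw 0.123 open 91.9 F [ 0.6 -0.1 -0.1]
d mm [117.5 -68.5 163.3] |d| 212.5 turn [ 0.002 -0.006  0.005]
```

>>> move_arm(increments=[[91.8, 24, -14, 32, 0, -0.003, 0], [91.8, 24, -14, 32, 0, -0.003, 0], [91.8, 24, -14, 32, 0, 0, 0], [91.8, 24, -14, 32, 0, 0, 0], [91.8, 22, -12, 32, 0, 0, 0], [91.8, 0, 0, 0, 0, 0, 0]])

```text
time: 4.55
tool_pos: [0.5381, 0.0211, 0.1597]
tool_rot: [3.137, -0.004, 0.129]
contact_force: [-0.9, -0.4, 0.4]
opening: 0.0915
```

```bash
python3 - <<'E'
from h import *
from cell import robot
go(robot,.534,.0155,.066,.118)
for c in ["side","wrist","top"]:
    d=robot.read_camera(c);cv2.imwrite(f"pics/{c}2.png",d["img"][:,:,::-1])
    if c!="wrist":
        x0,y0,x1,y1=(260,140,420,260)
        if c=="side":x0,y0,x1,y1=(240,120,440,270)
        cv2.imwrite(f"pics/{c}2.png",cv2.resize(d["img"][y0:y1,x0:x1,::-1],(800,600),interpolation=cv2.INTER_CUBIC))
go(robot,.534,.0155,.066,.118)
E
```

```text
t 4.55 pos [0.5381 0.0211 0.1597] yaw 0.129 open 91.5 F [-0.9 -0.4  0.4]
d mm [-5.1  4.6 93.7] |d| 94.0 turn [ 0.004 -0.004  0.011]
t 4.7 pos [0.5389 0.0195 0.1633] yaw 0.127 open 91.7 F [ 0.6 -0.5  0.1]
d mm [-6.3  2.7 97.3] |d| 97.6 turn [ 0.006 -0.01   0.009]
```

View pics/side2.png

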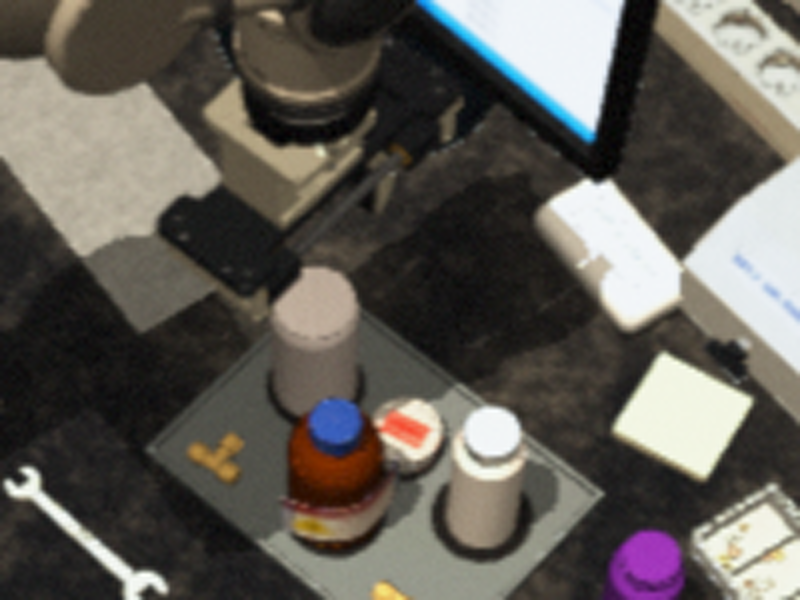

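View pics/wrist2.png

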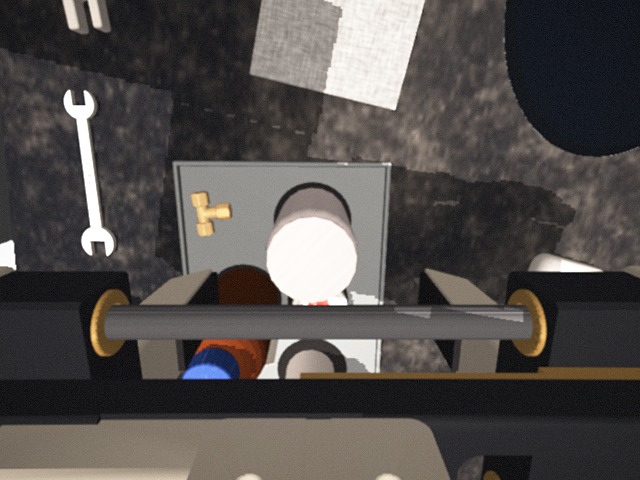

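```bash
python3 - <<'E'
from h import *
from cell import robot
c=robot.read_camera("wrist")
print(onz(c,[(311.5,256)],.112)[0], onz(c,[(313,222)],.004)[0],proj(c,[[.534,.0155,.112],[.538,.02,.112]]), c["T"][:3,3])
go(robot,.534,.0155,.066,.118)
E
```

```text
[0.53521918 0.01734256 0.112     ] [0.53636406 0.01245643 0.004     ] [[309.08551266 258.68048454]
 [316.71351535 252.31884772]] [0.5281143  0.08746972 0.32095246]
t 4.75 pos [0.539  0.0192 0.1637] yaw 0.126 open 91.9 F [-0.2  0.1  0.8]
d mm [-6.5  2.4 97.7] |d| 97.9 turn [ 0.006 -0.011  0.008]
```

>>> move_arm(increments=[[91.8, -5, 2, 25, 0.006, -0.011, 0.008], [91.8, 0, 0, 25, 0, 0, 0], [91.8, 0, 0, 22, 0, 0, 0], [91.8, 0, 0, 15, 0, 0, 0], [91.8, 0, 0, 0, 0, 0, 0]])

```text
time: 5.38
tool_pos: [0.5373, 0.0134, 0.0828]
tool_rot: [3.138, -0.014, 0.115]
contact_force: [-0.0, -0.9, 0.2]
opening: 0.0917
```

```bash
python3 - <<'E'
from h import *
from cell import robot
go(robot,.535,.0165,.07,.118)
E
```

```text
t 5.38 pos [0.5373 0.0134 0.0828] yaw 0.115 open 91.7 F [-0.  -0.9  0.2]
d mm [-2.1 -3.4 12.7] |d| 13.4 turn [ 0.004 -0.014 -0.003]
```

>>> move_arm(increments=[[91.8, -2, -3, 12.5, 0.004, -0.014, 0], [91.8, 0, 0, 0, 0, 0, 0]])

```text
time: 5.62
tool_pos: [0.536, 0.016, 0.0712]
tool_rot: [3.141, -0.002, 0.115]
contact_force: [0.6, -0.2, 0.0]
opening: 0.0917
```

```bash
python3 - <<'E'
from h import *
from cell import robot
go(robot,.535,.0165,.07,.118)
go(robot,.535,.0165,.07,.118)
E
```

```text
t 5.62 pos [0.536  0.016  0.0712] yaw 0.115 open 91.7 F [ 0.6 -0.2  0. ]
d mm [-0.9 -0.6  1.2] |d| 1.6 turn [ 0.    -0.002 -0.003]
t 5.62 pos [0.536  0.016  0.0712] yaw 0.115 open 91.7 F [ 0.6 -0.2  0. ]
d mm [-0.9 -0.6  1.2] |d| 1.6 turn [ 0.    -0.002 -0.003]
```

Grip the can at 25 N.

>>> move_arm(increments=[[50, 0, 0, 0, 0, 0, 0], [50, 0, 0, 0, 0, 0, 0], [50, 0, 0, 0, 0, 0, 0], [50, 0, 0, 0, 0, 0, 0], [50, 0, 0, 0, 0, 0, 0], [50, 0, 0, 0, 0, 0, 0]], newtons=25)

```text
time: 6.38
tool_pos: [0.5365, 0.0161, 0.0721]
tool_rot: [3.141, -0.003, 0.115]
contact_force: [0.8, -0.4, -0.1]
opening: 0.0578
```

```bash
python3 - <<'E'
from h import *
from cell import robot
go(robot,.536,.016,.12,.118)
# mat slot targets (mat frame)
m=np.array([.5425,.254]);a=-.10
R=np.array([[np.cos(a),-np.sin(a)],[np.sin(a),np.cos(a)]])
for l in [(-.005,.085),(-.005,0),(-.005,-.085)]: print(m+R@np.array(l))
E
```

```text
t 6.38 pos [0.5365 0.0161 0.0721] yaw 0.115 open 57.8 F [ 0.8 -0.4 -0.1]
d mm [ -0.4   0.  -47.9] |d| 47.9 turn [ 0.001 -0.003 -0.003]
[0.54601082 0.33907452]
[0.53752498 0.25449917]
[0.52903914 0.16992381]
```

>>> move_arm(increments=[[50, 0, 0, -20, 0, 0, 0], [50, 0, 0, -30, 0, 0, 0], [50, 0, -20, 0, 0, 0, 0], [50, 5, -40, 0, 0, 0, 0], [50, 5, -45, 0, 0, 0, 0], [50, 5, -45, 0, 0, 0, 0], [50, 5, -45, 0, 0, 0, 0], [50, 5, -45, 0, 0, 0, 0], [50, 5, -40, 0, 0, 0, 0], [50, 5, -25, 0, 0, 0, 0]])

```text
time: 7.62
tool_pos: [0.5266, 0.337, 0.1106]
tool_rot: [3.141, 0.016, 0.113]
contact_force: [-0.3, -1.8, -1.8]
opening: 0.0576
```

```bash
python3 - <<'E'
from h import *
from cell import robot
go(robot,.546,.339,.072,.118)
E
```

```text
t 7.62 pos [0.5266 0.337  0.1106] yaw 0.113 open 57.6 F [-0.3 -1.8 -1.8]
d mm [20.1  0.2 38.3] |d| 43.2 turn [ 0.     0.016 -0.005]
```

>>> move_arm(increments=[[50, 18, 0, 10, 0, 0.016, 0], [50, 0, 0, 15, 0, 0, 0], [50, 0, 0, 0, 0, 0, 0]])

```text
time: 8.0
tool_pos: [0.5411, 0.3406, 0.079]
tool_rot: [3.139, 0.007, 0.116]
contact_force: [-0.2, -0.7, -3.2]
opening: 0.0576
```

```bash
python3 - <<'E'
from h import *
from cell import robot
go(robot,.546,.339,.072,.118)
for c in ["side","wrist"]:
    d=robot.read_camera(c);cv2.imwrite(f"pics/{c}3.png",d["img"][:,:,::-1])
    if c=="side":
        x0,y0,x1,y1=(180,80,380,230)
        cv2.imwrite(f"pics/{c}3.png",cv2.resize(d["img"][y0:y1,x0:x1,::-1],(800,600),interpolation=cv2.INTER_CUBIC))
go(robot,.546,.339,.072,.118)
E
```

```text
t 8.0 pos [0.5411 0.3406 0.079 ] yaw 0.116 open 57.6 F [-0.2 -0.7 -3.2]
d mm [4.7 2.1 7. ] |d| 8.7 turn [ 0.003  0.007 -0.002]
t 8.1 pos [0.5424 0.341  0.081 ] yaw 0.116 open 57.9 F [ 0.1 -0.2 -2.4]
d mm [3.4 2.3 9. ] |d| 9.9 turn [ 0.002  0.003 -0.002]
```

View pics/side3.png

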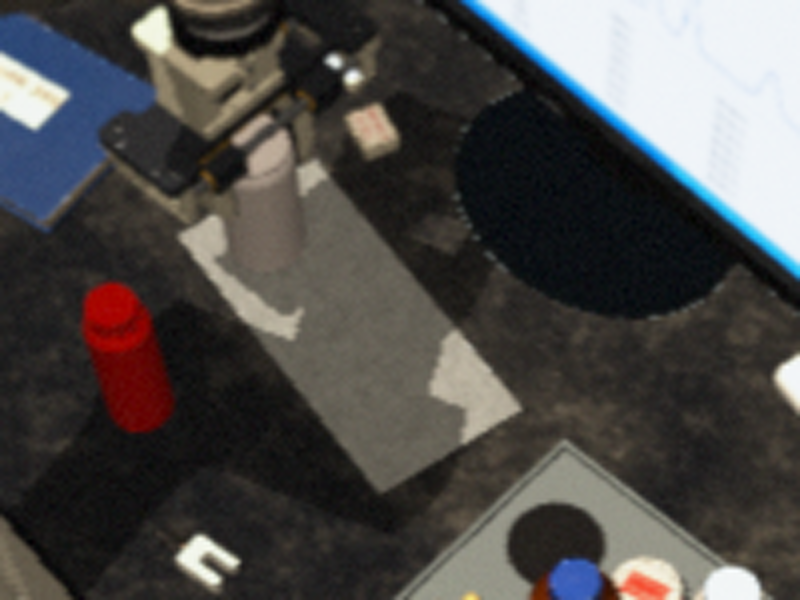

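View pics/wrist3.png

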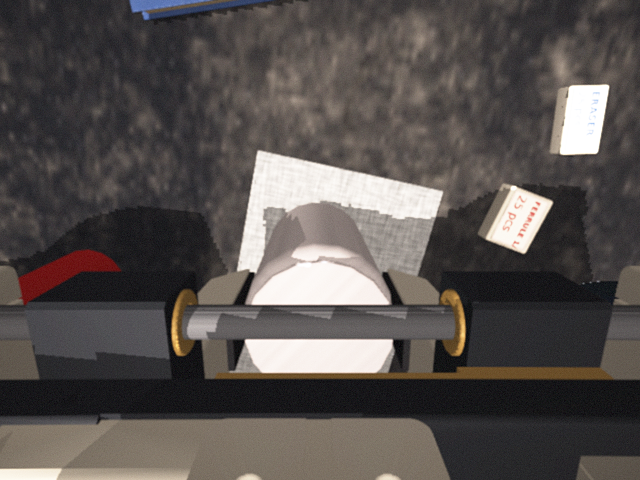

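>>> move_arm(increments=[[50, 3, 2, 6, 0.002, 0.003, 0], [50, 0, 0, 3, 0, 0, 0], [50, 0, 0, 0, 0, 0, 0]])

```text
time: 8.48
tool_pos: [0.5466, 0.3381, 0.0728]
tool_rot: [-3.14, -0.002, 0.114]
contact_force: [0.1, 0.0, -1.8]
opening: 0.0574
```

```bash
python3 - <<'E'
from h import *
from cell import robot
go(robot,.546,.339,.072,.118)
E
```

```text
t 8.47 pos [0.5466 0.3381 0.0728] yaw 0.114 open 57.4 F [ 0.1  0.  -1.8]
d mm [-0.5 -0.9  0.8] |d| 1.3 turn [-0.001 -0.002 -0.004]
```

>>> move_arm(increments=[[50, 0, 0, 2, 0, 0, 0], [50, 0, 0, 0, 0, 0, 0]])

```text
time: 8.72
tool_pos: [0.547, 0.3382, 0.0713]
tool_rot: [-3.14, -0.003, 0.114]
contact_force: [0.5, -0.1, -2.1]
opening: 0.0575
```

>>> move_arm(increments=[[50, 0, 0, 1.5, 0, 0, 0], [50, 0, 0, 0, 0, 0, 0]])

```text
time: 8.98
tool_pos: [0.5471, 0.3387, 0.0713]
tool_rot: [-3.139, -0.004, 0.114]
contact_force: [0.7, -0.5, -2.4]
opening: 0.0578
```

>>> move_arm(increments=[[50, 0, 0, 2.5, 0, 0, 0]])

```text
time: 9.1
tool_pos: [0.5472, 0.3391, 0.0709]
tool_rot: [-3.139, -0.005, 0.114]
contact_force: [-8.6, -2.3, 22.7]
opening: 0.0575
```

>>> move_arm(increments=[[91.8, 0, 0, -0.5, 0, 0, 0], [91.8, 0, 0, 0, 0, 0, 0], [91.8, 0, 0, 0, 0, 0, 0], [91.8, 0, 0, 0, 0, 0, 0], [91.8, 0, 0, 0, 0, 0, 0], [91.8, 0, 0, -25, 0, 0, 0], [91.8, 0, 0, -40, 0, 0, 0], [91.8, 0, 0, -20, 0, 0, 0], [91.8, 0, 0, 0, 0, 0, 0]])

```text
time: 10.22
tool_pos: [0.5469, 0.3388, 0.1574]
tool_rot: [-3.139, -0.004, 0.114]
contact_force: [0.7, -1.1, -0.2]
opening: 0.0917
```

```bash
python3 - <<'E'
from h import *
from cell import robot
go(robot,.482,-.065,.17,.118)
c=robot.read_camera("side");print(robot.look_for("can","side"))
cv2.imwrite("pics/s4.png",cv2.resize(c["img"][80:290,180:460,::-1],(800,600),interpolation=cv2.INTER_CUBIC))
E
```

```text
t 10.22 pos [0.5469 0.3388 0.1574] yaw 0.114 open 91.7 F [ 0.7 -1.1 -0.2]
d mm [-110.3  393.7  -14.1] |d| 409.1 turn [-0.003 -0.004 -0.004]
[{'rect': [236.3, 111.9, 21.0, 34.4], 'conf': 0.66}]
```

View pics/s4.png

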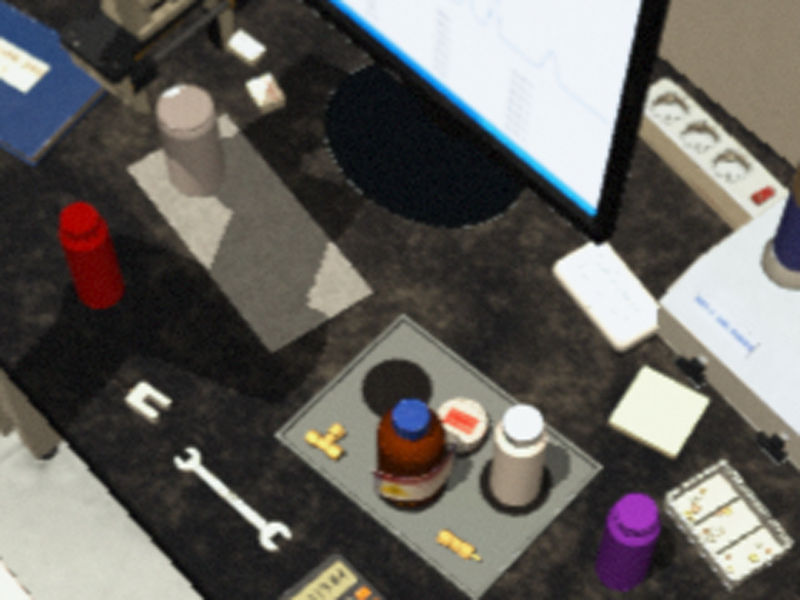

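The can stands upright at the left end of the mat. Amber bottle next.

>>> move_arm(increments=[[91.8, 0, 15, -14, 0, 0, 0], [91.8, -12, 45, 0, 0, 0, 0], [91.8, -14, 50, 0, 0, 0, 0], [91.8, -14, 50, 0, 0, 0, 0], [91.8, -14, 50, 0, 0, 0, 0], [91.8, -14, 50, 0, 0, 0, 0], [91.8, -14, 50, 0, 0, 0, 0], [91.8, -14, 45, 0, 0, 0, 0], [91.8, -10, 30, 0, 0, 0, 0], [91.8, 0, 0, 0, 0, 0, 0]])

```text
time: 11.58
tool_pos: [0.479, -0.076, 0.1686]
tool_rot: [3.139, 0.005, 0.112]
contact_force: [-0.6, 1.3, -0.1]
opening: 0.0916
```

```bash
python3 - <<'E'
from h import *
from cell import robot
c=robot.read_camera("wrist");cv2.imwrite("pics/w5.png",c["img"][:,:,::-1])
go(robot,.482,-.0655,.07,.118)
print(c["T"].tolist()); import pickle;pickle.dump(c,open("w5.pkl","wb"))
E
```

```text
t 11.62 pos [ 0.4792 -0.075   0.1686] yaw 0.113 open 91.5 F [ 0.1  0.1 -0.3]
d mm [ 4.4 -9.3 98.5] |d| 99.1 turn [ 0.002  0.005 -0.005]
[[0.993761536105177, 0.10903964412921785, 0.023417202353199086, 0.47177899841664656], [0.1113775156390829, -0.9594912174806342, -0.25878881851346447, -0.008187324326120217], [-0.005749640679467549, 0.2597825236341016, -0.9656500308322641, 0.32647339259892183], [0.0, 0.0, 0.0, 1.0]]
```

View pics/w5.png

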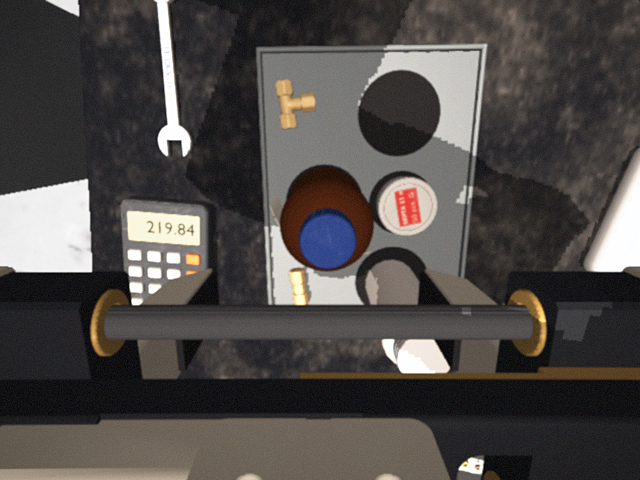

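```bash
python3 - <<'E'
from h import *
from cell import robot
import pickle;c=pickle.load(open("w5.pkl","rb"))
print("amber",onz(c,[(328,238.5)],.129)[0],"disc",onz(c,[(399,112)],.004)[0],"tin",onz(c,[(407.5,206)],.024)[0])
go(robot,.483,-.0635,.07,.118)
E
```

```text
amber [ 0.48230462 -0.06292675  0.129     ] disc [0.53430173 0.01664519 0.004     ] tin [ 0.54980559 -0.05693816  0.024     ]
t 11.62 pos [ 0.4792 -0.075   0.1686] yaw 0.113 open 91.5 F [ 0.1  0.1 -0.3]
d mm [  5.6 -11.2  98.5] |d| 99.3 turn [ 0.002  0.005 -0.005]
```

>>> move_arm(increments=[[91.8, 5, -11, 10, 0, 0.005, 0], [91.8, 0, 0, 25, 0, 0, 0], [91.8, 0, 0, 25, 0, 0, 0], [91.8, 0, 0, 18, 0, 0, 0], [91.8, 0, 0, 0, 0, 0, 0]])

```text
time: 12.25
tool_pos: [0.4831, -0.0555, 0.0862]
tool_rot: [-3.141, 0.001, 0.12]
contact_force: [0.3, -0.4, 0.3]
opening: 0.0916
```

```bash
python3 - <<'E'
from h import *
from cell import robot
go(robot,.4825,-.064,.07,.118)
E
```

```text
t 12.25 pos [ 0.4831 -0.0555  0.0862] yaw 0.12 open 91.6 F [ 0.3 -0.4  0.3]
d mm [-1.6  8.4 16.2] |d| 18.3 turn [-0.     0.001  0.002]
```

>>> move_arm(increments=[[91.8, -1, 8, 0, 0, 0, 0], [91.8, 0, 0, 15, 0, 0, 0], [91.8, 0, 0, 0, 0, 0, 0]])

```text
time: 12.62
tool_pos: [0.484, -0.0627, 0.0713]
tool_rot: [3.141, -0.001, 0.122]
contact_force: [0.0, -0.3, 0.3]
opening: 0.0918
```

```bash
python3 - <<'E'
from h import *
from cell import robot
go(robot,.4825,-.064,.07,.118)
E
```

```text
t 12.62 pos [ 0.484  -0.0627  0.0713] yaw 0.122 open 91.8 F [ 0.  -0.3  0.3]
d mm [-1.7  1.1  1.3] |d| 2.4 turn [ 0.    -0.001  0.004]
```

>>> move_arm(increments=[[54, -1.5, 1, 0.5, 0, 0, 0], [54, 0, 0, 0, 0, 0, 0], [54, 0, 0, 0, 0, 0, 0], [54, 0, 0, 0, 0, 0, 0], [54, 0, 0, 0, 0, 0, 0], [54, 0, 0, 0, 0, 0, 0]], newtons=30)

```text
time: 13.38
tool_pos: [0.4829, -0.0643, 0.0713]
tool_rot: [3.141, -0.002, 0.121]
contact_force: [0.6, -0.4, -1.4]
opening: 0.0616
```

```bash
python3 - <<'E'
from h import *
from cell import robot
go(robot,.5375,.2545,.12,.118)
E
```

```text
t 13.38 pos [ 0.4829 -0.0643  0.0713] yaw 0.121 open 61.6 F [ 0.6 -0.4 -1.4]
d mm [  92.9 -309.8  -48.7] |d| 327.1 turn [ 0.001 -0.002  0.003]
```

>>> move_arm(increments=[[54, 0, 0, -20, 0, 0, 0], [54, 0, 0, -30, 0, 0, 0], [54, 5, -20, 0, 0, 0, 0], [54, 12, -40, 0, 0, 0, 0], [54, 14, -45, 0, 0, 0, 0], [54, 14, -45, 0, 0, 0, 0], [54, 14, -45, 0, 0, 0, 0], [54, 14, -45, 0, 0, 0, 0], [54, 14, -40, 0, 0, 0, 0], [54, 6, -20, 0, 0, 0, 0], [54, 0, 0, 0, 0, 0, 0]])

```text
time: 14.75
tool_pos: [0.5385, 0.2534, 0.1194]
tool_rot: [3.141, 0.005, 0.119]
contact_force: [-1.5, -0.6, -2.5]
opening: 0.0615
```

```bash
python3 - <<'E'
from h import *
from cell import robot
go(robot,.5375,.2545,.08,.118)
E
```

```text
t 14.75 pos [0.5385 0.2534 0.1194] yaw 0.119 open 61.5 F [-1.5 -0.6 -2.5]
d mm [-0.7 -1.2 39.4] |d| 39.4 turn [0.001 0.005 0.001]
```

>>> move_arm(increments=[[54, -1, -1, 20, 0, 0.004, 0], [54, 0, 0, 18, 0, 0, 0], [54, 0, 0, 5, 0, 0, 0], [54, 0, 0, 0, 0, 0, 0]])

```text
time: 15.25
tool_pos: [0.5369, 0.2493, 0.0754]
tool_rot: [3.139, 0.003, 0.116]
contact_force: [0.9, -0.4, -2.1]
opening: 0.0615
```

```bash
python3 - <<'E'
from h import *
from cell import robot
go(robot,.5375,.2545,.0705,.118)
E
```

```text
t 15.25 pos [0.5369 0.2493 0.0754] yaw 0.116 open 61.5 F [ 0.9 -0.4 -2.1]
d mm [ 1.3 -5.1  4.9] |d| 7.2 turn [ 0.003  0.003 -0.002]
```

>>> move_arm(increments=[[54, 0, -3, 3.5, 0.002, 0.002, 0], [54, 0, 0, 1.5, 0, 0, 0]])

```text
time: 15.5
tool_pos: [0.5372, 0.2519, 0.0715]
tool_rot: [3.141, -0.001, 0.115]
contact_force: [-0.7, -0.6, -2.6]
opening: 0.0617
```

>>> move_arm(increments=[[54, 0, 0, 1.5, 0, 0, 0]])

```text
time: 15.62
tool_pos: [0.5375, 0.252, 0.0703]
tool_rot: [3.141, -0.002, 0.115]
contact_force: [-3.7, -0.2, 11.9]
opening: 0.0617
```

Contact. Release and rise.

>>> move_arm(increments=[[91.8, 0, 0, -0.5, 0, 0, 0], [91.8, 0, 0, 0, 0, 0, 0], [91.8, 0, 0, 0, 0, 0, 0], [91.8, 0, 0, 0, 0, 0, 0], [91.8, 0, 0, 0, 0, 0, 0], [91.8, 0, 0, -25, 0, 0, 0], [91.8, 0, 0, -40, 0, 0, 0], [91.8, 0, 0, -35, 0, 0, 0], [91.8, 0, 0, 0, 0, 0, 0]])

```text
time: 16.75
tool_pos: [0.5376, 0.2523, 0.1742]
tool_rot: [3.141, -0.003, 0.115]
contact_force: [0.5, -0.0, -0.3]
opening: 0.092
```

```bash
python3 - <<'E'
from h import *
from cell import robot
go(robot,.551,-.132,.17,.118)
E
```

```text
t 16.75 pos [0.5376 0.2523 0.1742] yaw 0.115 open 92.0 F [ 0.5 -0.  -0.3]
d mm [-30.9 383.3   4.2] |d| 384.6 turn [ 0.    -0.003 -0.003]
```

>>> move_arm(increments=[[91.8, 0, 20, 0, 0, 0, 0], [91.8, -4, 45, 0, 0, 0, 0], [91.8, -4, 50, 0, 0, 0, 0], [91.8, -4, 50, 0, 0, 0, 0], [91.8, -4, 50, 0, 0, 0, 0], [91.8, -4, 50, 0, 0, 0, 0], [91.8, -4, 50, 0, 0, 0, 0], [91.8, -4, 40, 0, 0, 0, 0], [91.8, -4, 20, 0, 0, 0, 0], [91.8, 0, 0, 0, 0, 0, 0]])

```text
time: 18.0
tool_pos: [0.5394, -0.1459, 0.1606]
tool_rot: [-3.139, 0.02, 0.112]
contact_force: [0.4, 0.3, -0.0]
opening: 0.0917
```

```bash
python3 - <<'E'
from h import *
from cell import robot
c=robot.read_camera("wrist");cv2.imwrite("pics/w6.png",c["img"][:,:,::-1])
import pickle;pickle.dump(c,open("w6.pkl","wb"))
c=robot.read_camera("side")
cv2.imwrite("pics/s6.png",cv2.resize(c["img"][80:290,180:460,::-1],(800,600),interpolation=cv2.INTER_CUBIC))
go(robot,.551,-.132,.07,.118)
E
```

```text
t 18.1 pos [ 0.5398 -0.1439  0.161 ] yaw 0.114 open 91.5 F [ 0.5  0.2 -0.4]
d mm [ 14.2 -10.3  90.7] |d| 92.4 turn [-0.003  0.019 -0.004]
```

View pics/w6.png

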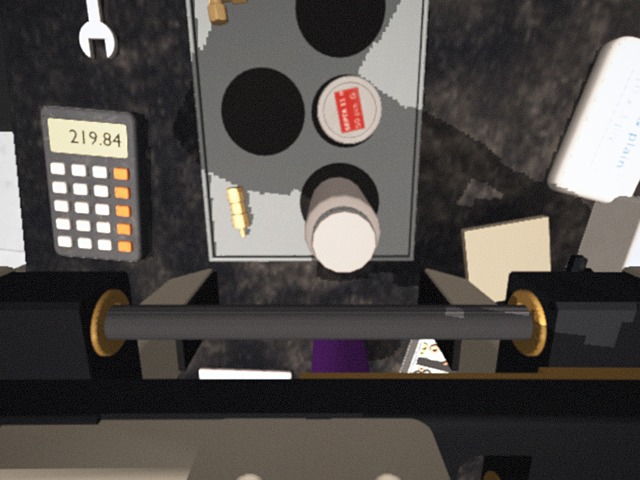

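View pics/s6.png

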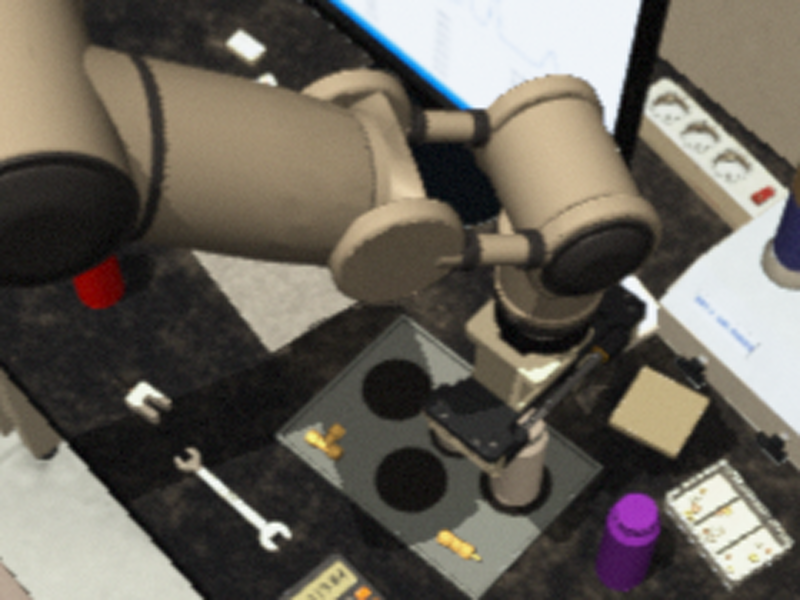

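```bash
python3 - <<'E'
from h import *
from cell import robot
import pickle;c=pickle.load(open("w6.pkl","rb"))
print("slim",onz(c,[(343,241)],.126)[0],"disc amber",onz(c,[(263,110.5)],.004)[0],"tin",onz(c,[(349,109)],.024)[0])
P=onz(c,[(413,259.5),(210,261)],.010);print(P)
go(robot,.551,-.132,.07,.118)
E
```

```text
slim [ 0.55016233 -0.13174032  0.126     ] disc amber [ 0.48184439 -0.06428235  0.004     ] tin [ 0.54963346 -0.0569555   0.024     ]
[[ 0.62221501 -0.17323097  0.01      ]
 [ 0.44551852 -0.19564768  0.01      ]]
t 18.1 pos [ 0.5398 -0.1439  0.161 ] yaw 0.114 open 91.5 F [ 0.5  0.2 -0.4]
d mm [ 14.2 -10.3  90.7] |d| 92.4 turn [-0.003  0.019 -0.004]
```

>>> move_arm(increments=[[91.8, 14, -10, 0, 0, 0.019, 0], [91.8, 0, 0, 20, 0, 0, 0], [91.8, 0, 0, 25, 0, 0, 0], [91.8, 0, 0, 25, 0, 0, 0], [91.8, 0, 0, 10, 0, 0, 0], [91.8, 0, 0, 0, 0, 0, 0]])

```text
time: 18.85
tool_pos: [0.5573, -0.1221, 0.0794]
tool_rot: [-3.138, -0.007, 0.123]
contact_force: [-0.7, 0.3, 0.9]
opening: 0.0915
```

```bash
python3 - <<'E'
from h import *
from cell import robot
go(robot,.551,-.132,.07,.118)
E
```

```text
t 18.85 pos [ 0.5573 -0.1221  0.0794] yaw 0.123 open 91.5 F [-0.7  0.3  0.9]
d mm [-7.6  9.1  9.3] |d| 15.1 turn [-0.004 -0.007  0.005]
```

>>> move_arm(increments=[[91.8, -6, 8, 4, -0.004, -0.007, 0.004], [91.8, 0, 0, 4, 0, 0, 0], [91.8, 0, 0, 0, 0, 0, 0]])

```text
time: 19.23
tool_pos: [0.5535, -0.1313, 0.0729]
tool_rot: [3.139, -0.003, 0.12]
contact_force: [0.9, 0.4, 0.4]
opening: 0.0916
```

```bash
python3 - <<'E'
from h import *
from cell import robot
go(robot,.551,-.132,.07,.118)
E
```

```text
t 19.23 pos [ 0.5535 -0.1313  0.0729] yaw 0.12 open 91.6 F [0.9 0.4 0.4]
d mm [-2.5  0.4  2.9] |d| 3.9 turn [ 0.002 -0.003  0.002]
```

>>> move_arm(increments=[[40, -2.5, 0.5, 2.5, 0.002, -0.003, 0], [40, 0, 0, 0, 0, 0, 0], [40, 0, 0, 0, 0, 0, 0], [40, 0, 0, 0, 0, 0, 0], [40, 0, 0, 0, 0, 0, 0], [40, 0, 0, 0, 0, 0, 0], [40, 0, 0, 0, 0, 0, 0]], newtons=20)

```text
time: 20.1
tool_pos: [0.5512, -0.1326, 0.0709]
tool_rot: [3.141, -0.001, 0.119]
contact_force: [0.9, -0.6, -0.4]
opening: 0.0453
```

```bash
python3 - <<'E'
from h import *
from cell import robot
go(robot,.53,.169,.12,.118)
E
```

```text
t 20.1 pos [ 0.5512 -0.1326  0.0709] yaw 0.119 open 45.3 F [ 0.9 -0.6 -0.4]
d mm [  14.8 -301.9  -49.3] |d| 306.3 turn [ 0.001 -0.001  0.001]
```

>>> move_arm(increments=[[40, 0, 0, -20, 0, 0, 0], [40, 0, 0, -32, 0, 0, 0], [40, 0, -20, 0, 0, 0, 0], [40, 2, -40, 0, 0, 0, 0], [40, 2, -45, 0, 0, 0, 0], [40, 2, -45, 0, 0, 0, 0], [40, 2, -45, 0, 0, 0, 0], [40, 2, -45, 0, 0, 0, 0], [40, 2, -35, 0, 0, 0, 0], [40, 2, -15, 0, 0, 0, 0], [40, 0, 0, 0, 0, 0, 0]])

```text
time: 21.48
tool_pos: [0.5197, 0.1729, 0.1128]
tool_rot: [-3.137, 0.018, 0.12]
contact_force: [0.5, -0.1, -1.8]
opening: 0.0455
```

```bash
python3 - <<'E'
from h import *
from cell import robot
go(robot,.53,.167,.075,.118)
E
```

```text
t 21.48 pos [0.5197 0.1729 0.1128] yaw 0.12 open 45.5 F [ 0.5 -0.1 -1.8]
d mm [10.2  7.3 37.6] |d| 39.6 turn [-0.004  0.018  0.002]
```

>>> move_arm(increments=[[40, 10, 6, 5, -0.004, 0.018, 0], [40, 0, 0, 15, 0, 0, 0], [40, 0, 0, 15, 0, 0, 0], [40, 0, 0, 0, 0, 0, 0]])

```text
time: 21.98
tool_pos: [0.5306, 0.1641, 0.0735]
tool_rot: [3.14, 0.002, 0.116]
contact_force: [0.1, -0.9, -1.2]
opening: 0.0451
```

```bash
python3 - <<'E'
from h import *
from cell import robot
go(robot,.53,.167,.07,.118)
E
```

```text
t 21.98 pos [0.5306 0.1641 0.0735] yaw 0.116 open 45.1 F [ 0.1 -0.9 -1.2]
d mm [-0.3 -3.   3.5] |d| 4.6 turn [ 0.001  0.002 -0.002]
```

>>> move_arm(increments=[[40, 0, 0, 2, 0, 0, 0], [40, 0, 0, 1.5, 0, 0, 0]])

```text
time: 22.22
tool_pos: [0.5309, 0.1638, 0.07]
tool_rot: [3.141, 0.001, 0.116]
contact_force: [0.0, 0.2, -2.0]
opening: 0.0456
```

>>> move_arm(increments=[[40, 0, 0, 1.5, 0, 0, 0]])

```text
time: 22.35
tool_pos: [0.531, 0.1638, 0.0698]
tool_rot: [3.14, 0.001, 0.116]
contact_force: [-5.2, -1.9, 16.3]
opening: 0.0455
```

>>> move_arm(increments=[[91.8, 0, 0, -0.5, 0, 0, 0], [91.8, 0, 0, 0, 0, 0, 0], [91.8, 0, 0, 0, 0, 0, 0], [91.8, 0, 0, 0, 0, 0, 0], [91.8, 0, 0, 0, 0, 0, 0], [91.8, 0, 0, 0, 0, 0, 0], [91.8, 0, 0, -25, 0, 0, 0], [91.8, 0, 0, -40, 0, 0, 0], [91.8, 0, 0, -40, 0, 0, 0], [91.8, 0, 0, 0, 0, 0, 0]])

```text
time: 23.6
tool_pos: [0.5314, 0.1643, 0.1788]
tool_rot: [3.141, -0.001, 0.116]
contact_force: [-0.2, -0.4, -0.2]
opening: 0.0916
```

```bash
python3 - <<'E'
from h import *
from cell import robot
go(robot,.549,-.058,.12,.118)
E
```

```text
t 23.6 pos [0.5314 0.1643 0.1788] yaw 0.116 open 91.6 F [-0.2 -0.4 -0.2]
d mm [ -8.3 222.7  59. ] |d| 230.6 turn [ 0.001 -0.001 -0.002]
```

Move toward the tin, first clear of the bottles, with the fingers narrowed to 64 mm.

>>> move_arm(increments=[[64, 0, 20, 0, 0, 0, 0], [64, -1, 45, 0, 0, 0, 0], [64, -1, 50, 0, 0, 0, 0], [64, -1, 50, 15, 0, 0, 0], [64, -1, 35, 15, 0, 0, 0], [64, 0, 15, 15, 0, 0, 0], [64, 0, 0, 0, 0, 0, 0]])

```text
time: 24.48
tool_pos: [0.548, -0.0617, 0.1243]
tool_rot: [-3.141, 0.012, 0.115]
contact_force: [-0.3, 0.7, 0.0]
opening: 0.0642
```

```bash
python3 - <<'E'
from h import *
from cell import robot
go(robot,.549,-.058,.06,.118)
c=robot.read_camera("wrist");cv2.imwrite("pics/w7.png",c["img"][:,:,::-1])
import pickle;pickle.dump(c,open("w7.pkl","wb"))
c=robot.read_camera("side")
cv2.imwrite("pics/s7.png",cv2.resize(c["img"][80:290,180:460,::-1],(800,600),interpolation=cv2.INTER_CUBIC))
go(robot,.549,-.058,.06,.118)
E
```

```text
t 24.48 pos [ 0.548  -0.0617  0.1243] yaw 0.115 open 64.2 F [-0.3  0.7  0. ]
d mm [ 2.3 -3.5 64.3] |d| 64.5 turn [-0.001  0.012 -0.003]
t 24.57 pos [ 0.5489 -0.0604  0.126 ] yaw 0.118 open 63.8 F [ 0.2 -0.3  0.1]
d mm [ 1.  -2.3 66. ] |d| 66.0 turn [-0.    0.01 -0.  ]
```

View pics/w7.png

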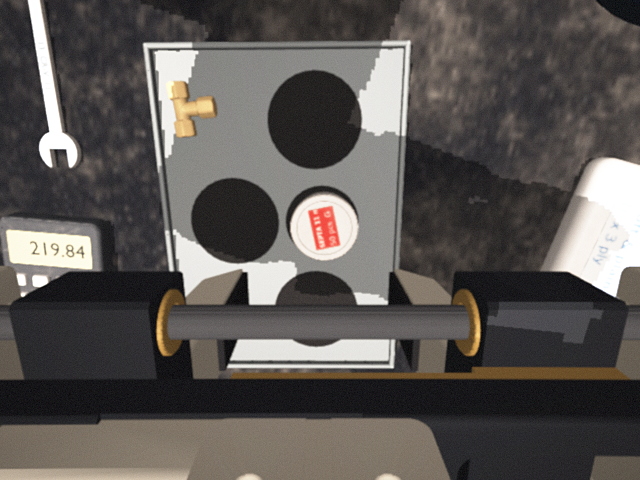

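View pics/s7.png

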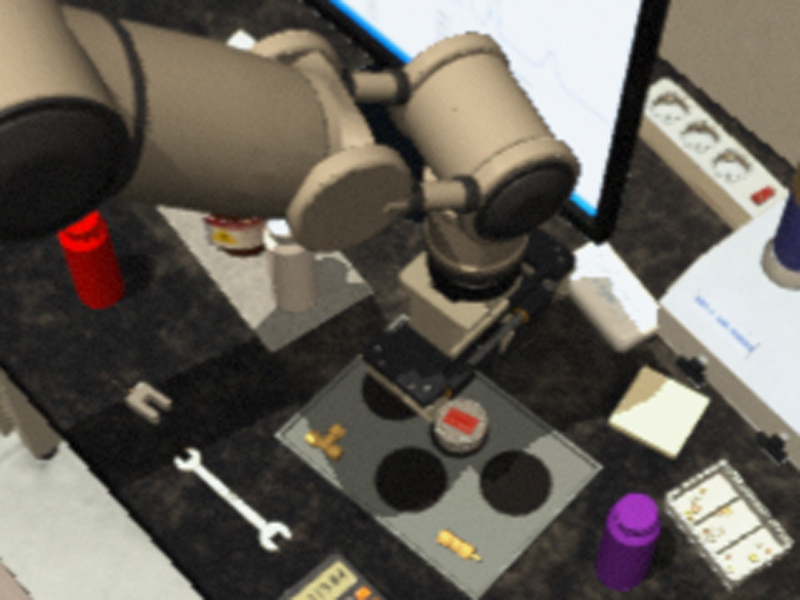

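```bash
python3 - <<'E'
from h import *
from cell import robot
import pickle;c=pickle.load(open("w7.pkl","rb"))
print("tin",onz(c,[(324,226)],.024)[0],[onz(c,[p],.004)[0] for p in [(314.5,118.5),(235,220)]])
c=robot.read_camera("top");cv2.imwrite("pics/t7.png",cv2.resize(c["img"][160:310,140:340,::-1],(800,600),interpolation=cv2.INTER_CUBIC))
go(robot,.5495,-.0575,.06,.118)
E
```

```text
tin [ 0.54982971 -0.05629004  0.024     ] [array([0.53424306, 0.01677456, 0.004     ]), array([ 0.48179774, -0.06448452,  0.004     ])]
t 24.62 pos [ 0.5493 -0.0599  0.1266] yaw 0.118 open 63.8 F [0.4 0.1 1. ]
d mm [ 1.  -2.4 66.6] |d| 66.6 turn [0.    0.009 0.   ]
```

View pics/t7.png

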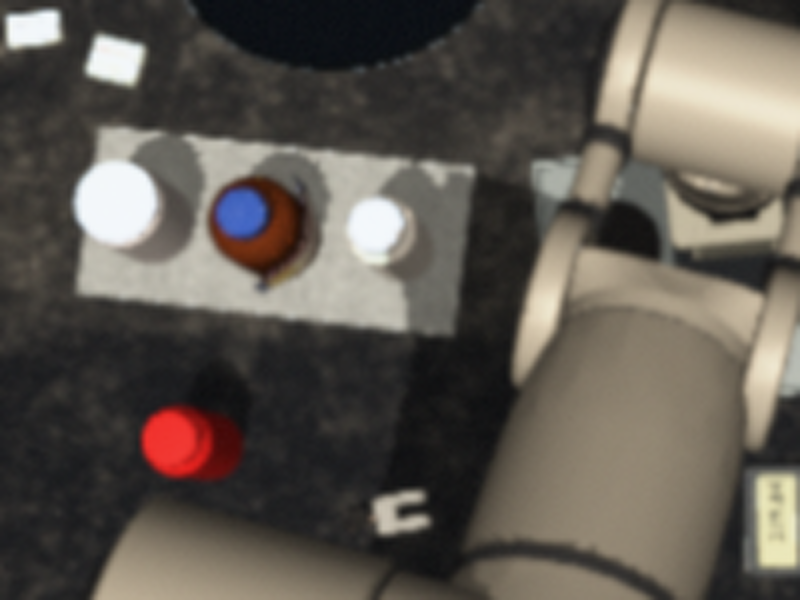

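All three stand on the mat (can, amber, slim from left to right), and the tin hasn't moved.

>>> move_arm(increments=[[64, 1, -2, 10, 0, 0.009, 0], [64, 0, 0, 25, 0, 0, 0], [64, 0, 0, 25, 0, 0, 0], [64, 0, 0, 20, 0, 0, 0], [64, 0, 0, 10, 0, 0, 0], [64, 0, 0, 0, 0, 0, 0]])

```text
time: 25.38
tool_pos: [0.5518, -0.0512, 0.0353]
tool_rot: [3.14, -0.008, 0.128]
contact_force: [0.5, 0.4, -0.1]
opening: 0.0641
```

```bash
python3 - <<'E'
from h import *
from cell import robot
go(robot,.5495,-.0575,.009,.118)
E
```

```text
t 25.38 pos [ 0.5518 -0.0512  0.0353] yaw 0.128 open 64.1 F [ 0.5  0.4 -0.1]
d mm [-3.2  5.9 26.3] |d| 27.1 turn [ 0.001 -0.008  0.01 ]
```

>>> move_arm(increments=[[64, -3, 5.5, 3, 0.001, -0.008, 0.01], [64, 0, 0, 10, 0, 0, 0], [64, 0, 0, 9, 0, 0, 0], [64, 0, 0, 0, 0, 0, 0]])

```text
time: 25.88
tool_pos: [0.5505, -0.0576, 0.0135]
tool_rot: [3.14, -0.002, 0.117]
contact_force: [-0.7, 0.4, 0.6]
opening: 0.0639
```

```bash
python3 - <<'E'
from h import *
from cell import robot
go(robot,.5495,-.0575,.009,.118)
E
```

```text
t 25.88 pos [ 0.5505 -0.0576  0.0135] yaw 0.117 open 63.9 F [-0.7  0.4  0.6]
d mm [-1.  -0.3  4.5] |d| 4.6 turn [ 0.001 -0.002 -0.001]
```

>>> move_arm(increments=[[64, -1, 0, 4, 0, 0, 0], [64, 0, 0, 0, 0, 0, 0], [42, 0, 0, 0, 0, 0, 0], [42, 0, 0, 0, 0, 0, 0], [42, 0, 0, 0, 0, 0, 0], [42, 0, 0, 0, 0, 0, 0], [42, 0, 0, 0, 0, 0, 0]], newtons=15)

```text
time: 26.75
tool_pos: [0.5499, -0.0578, 0.0098]
tool_rot: [3.14, -0.003, 0.117]
contact_force: [0.2, 0.3, -0.5]
opening: 0.0476
```

```bash
python3 - <<'E'
from h import *
from cell import robot
go(robot,.4855,-.351,.08,.06)
E
```

```text
t 26.75 pos [ 0.5499 -0.0578  0.0098] yaw 0.117 open 47.6 F [ 0.2  0.3 -0.5]
d mm [-98.  283.8 -70. ] |d| 308.3 turn [ 0.002 -0.003  0.057]
```

>>> move_arm(increments=[[42, 0, 0, -20, 0, 0, 0], [42, 0, 0, -40, 0, 0, 0], [42, 0, 0, -45, 0, 0, 0], [42, 0, 0, -45, 0, 0, 0], [42, 0, 0, -20, 0, 0, 0], [42, 0, 0, 0, 0, 0, 0]])

```text
time: 27.5
tool_pos: [0.5487, -0.0575, 0.1842]
tool_rot: [3.141, -0.001, 0.117]
contact_force: [-0.4, 0.1, -0.4]
opening: 0.0471
```

```bash
python3 - <<'E'
from h import *
from cell import robot
c=robot.read_camera("wrist");cv2.imwrite("pics/w8.png",c["img"][:,:,::-1])
go(robot,.4855,-.351,.18,.118)
E
```

```text
t 27.55 pos [ 0.5482 -0.0573  0.1832] yaw 0.117 open 46.9 F [-0.3 -0.6 -1.3]
d mm [-96.6 284.4   3.3] |d| 300.3 turn [ 0.     0.    -0.001]
```

View pics/w8.png

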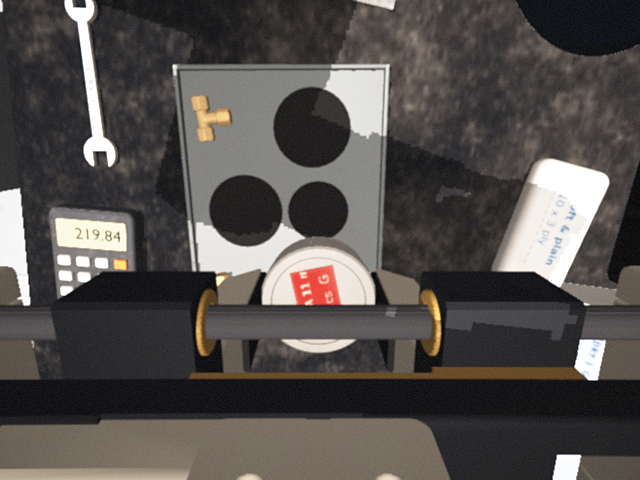

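The tin is held flat, centre at (318,294). Carry it high to the pad.

>>> move_arm(increments=[[42, -5, 20, 0, 0, 0, 0], [42, -12, 40, 0, 0, 0, 0], [42, -15, 42, 0, 0, 0, 0], [42, -15, 42, 0, 0, 0, 0], [42, -15, 42, 0, 0, 0, 0], [42, -15, 42, 0, 0, 0, 0], [42, -12, 30, 0, 0, 0, 0], [42, -5, 15, 0, 0, 0, 0], [42, 0, 0, 0, 0, 0, 0]])

```text
time: 28.68
tool_pos: [0.4764, -0.3535, 0.1692]
tool_rot: [-3.13, 0.018, 0.115]
contact_force: [0.6, 0.1, -0.4]
opening: 0.047
```

```bash
python3 - <<'E'
from h import *
from cell import robot
c=robot.read_camera("wrist");cv2.imwrite("pics/w9.png",c["img"][:,:,::-1])
import pickle;pickle.dump(c,open("w9.pkl","wb"))
go(robot,.4855,-.351,.18,.118)
E
```

```text
t 28.73 pos [ 0.4766 -0.3527  0.1692] yaw 0.116 open 46.9 F [ 0.6  0.  -1.1]
d mm [  8.8  -0.8 -11. ] |d| 14.1 turn [-0.012  0.018 -0.002]
```

View pics/w9.png

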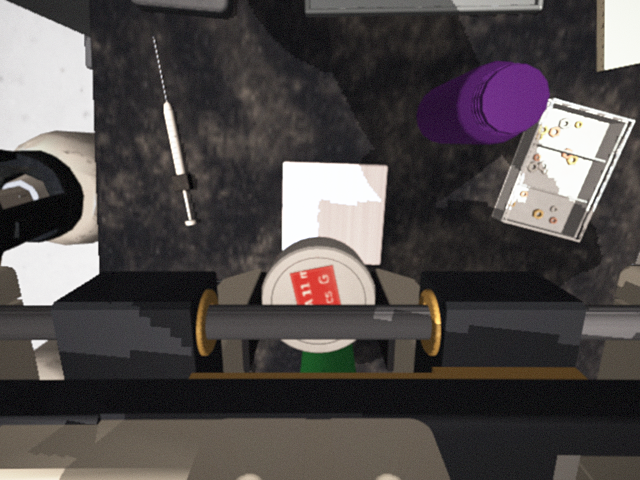

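```bash
python3 - <<'E'
from h import *
from cell import robot
import pickle;c=pickle.load(open("w9.pkl","rb"))
P=onz(c,[(386,164),(380.5,265),(283,162)],.006);print(P,(P[1]+P[2])/2)
for n,(u,v) in dict(FL=(386,164)).items(): pass
go(robot,.4855,-.351,.03,.118)
E
```

```text
[[ 0.52505722 -0.30150768  0.006     ]
 [ 0.53454562 -0.39161027  0.006     ]
 [ 0.43767205 -0.30999266  0.006     ]] [ 0.48610883 -0.35080146  0.006     ]
t 28.73 pos [ 0.4766 -0.3527  0.1692] yaw 0.116 open 46.9 F [ 0.6  0.  -1.1]
d mm [ 11.6   1.  139. ] |d| 139.5 turn [-0.012  0.018 -0.002]
```

>>> move_arm(increments=[[42, 8, 0, 5, -0.012, 0.018, 0], [42, 0, 0, 25, 0, 0, 0], [42, 0, 0, 30, 0, 0, 0], [42, 0, 0, 30, 0, 0, 0], [42, 0, 0, 20, 0, 0, 0], [42, 0, 0, 0, 0, 0, 0]])

```text
time: 29.48
tool_pos: [0.4902, -0.3432, 0.0558]
tool_rot: [3.14, -0.006, 0.126]
contact_force: [-0.7, -0.3, -0.3]
opening: 0.0472
```

```bash
python3 - <<'E'
from h import *
from cell import robot
go(robot,.4857,-.352,.0155,.118)
E
```

```text
t 29.48 pos [ 0.4902 -0.3432  0.0558] yaw 0.126 open 47.2 F [-0.7 -0.3 -0.3]
d mm [-5.8  8.2 40.2] |d| 41.5 turn [ 0.002 -0.006  0.008]
```

>>> move_arm(increments=[[42, -5.5, 8, 5, 0.002, -0.006, 0.008], [42, 0, 0, 15, 0, 0, 0], [42, 0, 0, 12, 0, 0, 0], [42, 0, 0, 0, 0, 0, 0]])

```text
time: 29.98
tool_pos: [0.4871, -0.3522, 0.0238]
tool_rot: [3.139, -0.002, 0.119]
contact_force: [-0.0, -0.0, -0.6]
opening: 0.0472
```

```bash
python3 - <<'E'
from h import *
from cell import robot
go(robot,.4857,-.352,.0125,.118)
E
```

```text
t 29.98 pos [ 0.4871 -0.3522  0.0238] yaw 0.119 open 47.2 F [-0.  -0.  -0.6]
d mm [-1.4 -0.4 11.3] |d| 11.4 turn [ 0.003 -0.002  0.001]
```

>>> move_arm(increments=[[42, -1.4, -0.4, 5, 0.002, -0.002, 0], [42, 0, 0, 5, 0, 0, 0], [42, 0, 0, 1, 0, 0, 0]])

```text
time: 30.35
tool_pos: [0.4859, -0.3523, 0.0125]
tool_rot: [3.141, -0.001, 0.119]
contact_force: [-1.2, 0.0, -0.2]
opening: 0.0473
```

>>> move_arm(increments=[[42, 0, 0, 1.5, 0, 0, 0]])

```text
time: 30.48
tool_pos: [0.486, -0.3525, 0.0114]
tool_rot: [3.14, -0.001, 0.119]
contact_force: [-3.1, 2.0, 12.6]
opening: 0.0472
```

Contact with the pad. Release (open to 64 mm), then rise straight up.

>>> move_arm(increments=[[64, 0, 0, -0.5, 0, 0, 0], [64, 0, 0, 0, 0, 0, 0], [64, 0, 0, 0, 0, 0, 0], [64, 0, 0, 0, 0, 0, 0], [64, 0, 0, -15, 0, 0, 0], [64, 0, 0, -40, 0, 0, 0], [91.8, 0, 0, -45, 0, 0, 0], [91.8, 0, 0, -45, 0, 0, 0], [91.8, 0, 0, -25, 0, 0, 0], [91.8, 0, 0, 0, 0, 0, 0]])

```text
time: 31.72
tool_pos: [0.4862, -0.3525, 0.1927]
tool_rot: [3.136, -0.004, 0.119]
contact_force: [0.8, -0.3, -0.1]
opening: 0.0915
```

```bash
python3 - <<'E'
from h import *
from cell import robot
c=robot.read_camera("wrist");cv2.imwrite("pics/w10.png",c["img"][:,:,::-1])
import pickle;pickle.dump(c,open("w10.pkl","wb"))
c=robot.read_camera("top");cv2.imwrite("pics/t10.png",cv2.resize(c["img"][190:280,390:510,::-1],(800,600),interpolation=cv2.INTER_CUBIC))
c=robot.read_camera("side");cv2.imwrite("pics/s10.png",cv2.resize(c["img"][270:390,340:500,::-1],(800,600),interpolation=cv2.INTER_CUBIC))
go(robot,.53,.165,.18,.118)
E
```

```text
t 31.88 pos [ 0.4849 -0.3513  0.1887] yaw 0.119 open 91.8 F [-0.2  0.6  0.2]
d mm [ 106.  -507.3    8.8] |d| 518.3 turn [-0.     0.001  0.001]
```

View pics/w10.png

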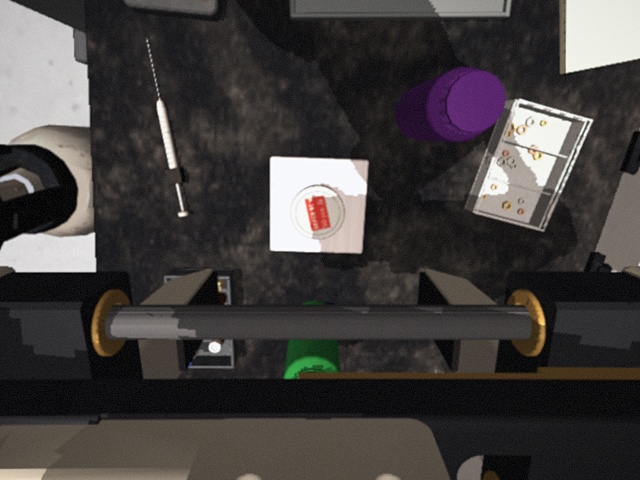

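View pics/s10.png

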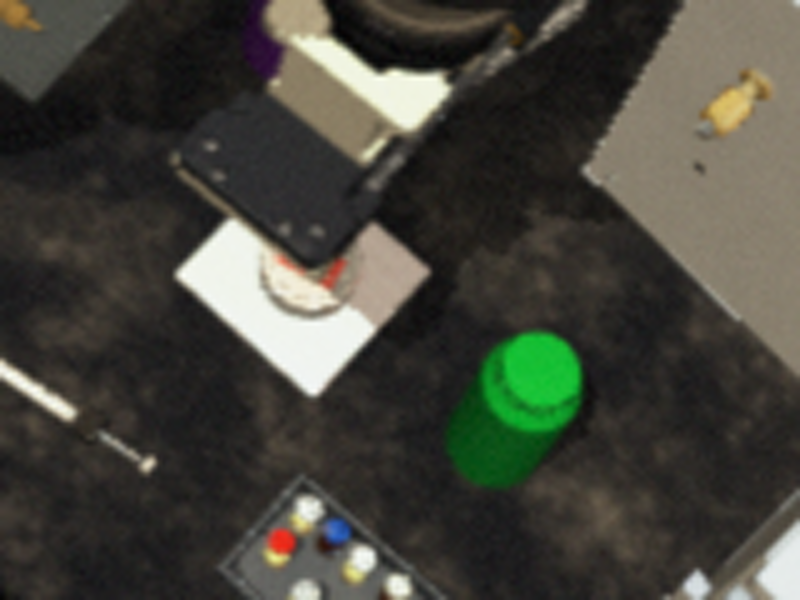

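```bash
python3 - <<'E'
from h import *
import pickle;c=pickle.load(open("w10.pkl","rb"))
P=onz(c,[(368,159),(364,253.5),(271,252),(270,156)],.006);print(rectfit(P,.09,.09),onz(c,[(318.5,212)],.026)[0])
E
```

```text
(array([ 0.48637328, -0.35067125,  0.09906684]), np.float64(0.5355798319426857)) [ 0.48657747 -0.3514999   0.026     ]
```

Tin is within about 1 mm of the pad centre. Now the slim bottle goes back first.

>>> move_arm(increments=[[91.8, 4, -25, 0, 0, 0, 0], [91.8, 10, -48, 0, 0, 0, 0], [91.8, 11, -52, 0, 0, 0, 0], [91.8, 11, -52, 0, 0, 0, 0], [91.8, 11, -52, 0, 0, 0, 0], [91.8, 11, -52, 0, 0, 0, 0], [91.8, 11, -52, 0, 0, 0, 0], [91.8, 11, -52, 0, 0, 0, 0], [91.8, 11, -52, 0, 0, 0, 0], [91.8, 11, -46, 0, 0, 0, 0], [91.8, 4, -24, 0, 0, 0, 0], [91.8, 0, 0, 0, 0, 0, 0]])

```text
time: 33.38
tool_pos: [0.5223, 0.1819, 0.17]
tool_rot: [-3.129, 0.035, 0.116]
contact_force: [-0.1, -1.3, 0.2]
opening: 0.0917
```

```bash
python3 - <<'E'
from h import *
from cell import robot
go(robot,.531,.1638,.15,.116)
go(robot,.531,.1638,.07,.116)
E
```

```text
t 33.38 pos [0.5223 0.1819 0.17  ] yaw 0.116 open 91.7 F [-0.1 -1.3  0.2]
d mm [ 7.2 19.2 19.6] |d| 28.4 turn [-0.012  0.035 -0.   ]
t 33.38 pos [0.5223 0.1819 0.17  ] yaw 0.116 open 91.7 F [-0.1 -1.3  0.2]
d mm [10.  20.2 99.5] |d| 102.0 turn [-0.012  0.035 -0.   ]
```

>>> move_arm(increments=[[91.8, 8, 19, 0, -0.012, 0.035, 0], [91.8, 0, 0, 0, 0, 0, 0]])

```text
time: 33.62
tool_pos: [0.5312, 0.1624, 0.167]
tool_rot: [3.141, 0.004, 0.116]
contact_force: [-0.7, 0.3, 0.5]
opening: 0.0916
```

```bash
python3 - <<'E'
from h import *
from cell import robot
go(robot,.531,.1638,.07,.116)
E
```

```text
t 33.62 pos [0.5312 0.1624 0.167 ] yaw 0.116 open 91.6 F [-0.7  0.3  0.5]
d mm [ 0.4 -1.5 97. ] |d| 97.0 turn [0.001 0.004 0.   ]
```

>>> move_arm(increments=[[91.8, 0, -1.5, 25, 0, 0.004, 0], [91.8, 0, 0, 25, 0, 0, 0], [91.8, 0, 0, 25, 0, 0, 0], [91.8, 0, 0, 12, 0, 0, 0], [91.8, 0, 0, 0, 0, 0, 0]])

```text
time: 34.25
tool_pos: [0.5293, 0.1613, 0.0765]
tool_rot: [-3.141, 0.006, 0.11]
contact_force: [-0.2, -1.0, -0.3]
opening: 0.0919
```

```bash
python3 - <<'E'
from h import *
from cell import robot
go(robot,.531,.1638,.0705,.116)
E
```

```text
t 34.25 pos [0.5293 0.1613 0.0765] yaw 0.11 open 91.9 F [-0.2 -1.  -0.3]
d mm [ 2.  -2.3  6. ] |d| 6.7 turn [-0.     0.006 -0.006]
```

>>> move_arm(increments=[[91.8, 2, -2.3, 5, 0, 0.006, -0.006], [91.8, 0, 0, 0, 0, 0, 0], [40, 0, 0, 0, 0, 0, 0], [40, 0, 0, 0, 0, 0, 0], [40, 0, 0, 0, 0, 0, 0], [40, 0, 0, 0, 0, 0, 0], [40, 0, 0, 0, 0, 0, 0], [40, 0, 0, 0, 0, 0, 0], [40, 0, 0, 0, 0, 0, 0]], newtons=20)

```text
time: 35.38
tool_pos: [0.5326, 0.1642, 0.0739]
tool_rot: [-3.141, -0.005, 0.117]
contact_force: [-0.2, 0.7, -0.2]
opening: 0.0452
```

>>> move_arm(increments=[[40, 0, 0, -20, 0, 0, 0], [40, 0, 0, -32, 0, 0, 0], [40, 0, 20, 0, 0, 0, 0], [40, 0, 40, 0, 0, 0, 0], [40, -1, 45, 0, 0, 0, 0], [40, -2, 45, 0, 0, 0, 0], [40, -2, 45, 0, 0, 0, 0], [40, -2, 45, 0, 0, 0, 0], [40, -2, 30, 0, 0, 0, 0], [40, -2, 15, 0, 0, 0, 0], [40, 0, 0, 0, 0, 0, 0]])

```text
time: 36.75
tool_pos: [0.5479, -0.1348, 0.1153]
tool_rot: [-3.138, 0.013, 0.115]
contact_force: [-0.9, 0.5, -2.0]
opening: 0.0454
```

```bash
python3 - <<'E'
from h import *
from cell import robot
go(robot,.5512,-.1326,.0715,.119)
E
```

```text
t 36.75 pos [ 0.5479 -0.1348  0.1153] yaw 0.115 open 45.4 F [-0.9  0.5 -2. ]
d mm [ 4.1 -1.6 43.8] |d| 44.0 turn [-0.004  0.013 -0.004]
```

>>> move_arm(increments=[[40, 4, -1.5, 5, -0.004, 0.013, -0.004], [40, 0, 0, 12, 0, 0, 0], [40, 0, 0, 10, 0, 0, 0], [40, 0, 0, 0, 0, 0, 0]])

```text
time: 37.25
tool_pos: [0.5511, -0.1288, 0.0854]
tool_rot: [-3.14, 0.001, 0.123]
contact_force: [0.5, -0.1, -1.6]
opening: 0.0456
```

```bash
python3 - <<'E'
from h import *
from cell import robot
go(robot,.5512,-.1326,.0755,.119)
E
```

```text
t 37.25 pos [ 0.5511 -0.1288  0.0854] yaw 0.123 open 45.6 F [ 0.5 -0.1 -1.6]
d mm [-0.4  3.8  9.9] |d| 10.6 turn [-0.002  0.001  0.004]
```

>>> move_arm(increments=[[40, -0.5, 3.8, 3, 0, 0, 0], [40, 0, 0, 3, 0, 0, 0], [40, 0, 0, 2, 0, 0, 0], [40, 0, 0, 0, 0, 0, 0]])

```text
time: 37.75
tool_pos: [0.5516, -0.1329, 0.0773]
tool_rot: [-3.14, 0.0, 0.124]
contact_force: [-0.4, -0.4, -1.7]
opening: 0.0452
```

>>> move_arm(increments=[[40, 0, 0, 1.5, 0, 0, 0]])

```text
time: 37.88
tool_pos: [0.5517, -0.133, 0.0759]
tool_rot: [-3.141, -0.0, 0.124]
contact_force: [0.1, 0.2, -2.0]
opening: 0.0453
```

>>> move_arm(increments=[[40, 0, 0, 1.5, 0, 0, 0]])

```text
time: 38.0
tool_pos: [0.5518, -0.1331, 0.0748]
tool_rot: [-3.141, -0.001, 0.124]
contact_force: [-3.6, 0.0, 9.7]
opening: 0.0457
```

Contact at the expected height. Release and go to the amber bottle.

>>> move_arm(increments=[[91.8, 0, 0, -0.3, 0, 0, 0], [91.8, 0, 0, 0, 0, 0, 0], [91.8, 0, 0, 0, 0, 0, 0], [91.8, 0, 0, 0, 0, 0, 0], [91.8, 0, 0, 0, 0, 0, 0], [91.8, 0, 0, 0, 0, 0, 0], [91.8, 0, 0, -25, 0, 0, 0], [91.8, 0, 0, -40, 0, 0, 0], [91.8, 0, 0, -40, 0, 0, 0], [91.8, 0, 0, 0, 0, 0, 0]])

```text
time: 39.25
tool_pos: [0.5518, -0.1332, 0.183]
tool_rot: [-3.141, -0.0, 0.124]
contact_force: [0.1, 0.5, -0.5]
opening: 0.0917
```

```bash
python3 - <<'E'
from h import *
from cell import robot
go(robot,.5375,.252,.18,.115)
E
```

```text
t 39.25 pos [ 0.5518 -0.1332  0.183 ] yaw 0.124 open 91.7 F [ 0.1  0.5 -0.5]
d mm [  33.3 -384.     3.3] |d| 385.4 turn [-0.001 -0.     0.009]
```

>>> move_arm(increments=[[91.8, 2, -20, 0, 0, 0, 0.009], [91.8, 4, -45, 0, 0, 0, 0], [91.8, 4, -50, 0, 0, 0, 0], [91.8, 4, -50, 0, 0, 0, 0], [91.8, 4, -50, 0, 0, 0, 0], [91.8, 4, -50, 0, 0, 0, 0], [91.8, 4, -50, 0, 0, 0, 0], [91.8, 4, -42, 0, 0, 0, 0], [91.8, 2, -18, 0, 0, 0, 0], [91.8, 0, 0, 0, 0, 0, 0]])

```text
time: 40.5
tool_pos: [0.5362, 0.2527, 0.1722]
tool_rot: [-3.141, 0.015, 0.112]
contact_force: [-0.3, -0.5, 0.6]
opening: 0.0916
```

```bash
python3 - <<'E'
from h import *
from cell import robot
go(robot,.5375,.252,.18,.115)
go(robot,.5375,.252,.07,.115)
E
```

```text
t 40.5 pos [0.5362 0.2527 0.1722] yaw 0.112 open 91.6 F [-0.3 -0.5  0.6]
d mm [ 1.1  0.8 -7.8] |d| 7.9 turn [-0.     0.015 -0.003]
t 40.5 pos [0.5362 0.2527 0.1722] yaw 0.112 open 91.6 F [-0.3 -0.5  0.6]
d mm [  2.7   0.9 102.2] |d| 102.2 turn [-0.     0.015 -0.003]
```

>>> move_arm(increments=[[91.8, 1, 1, 5, 0, 0.015, 0], [91.8, 0, 0, 25, 0, 0, 0], [91.8, 0, 0, 25, 0, 0, 0], [91.8, 0, 0, 20, 0, 0, 0], [91.8, 0, 0, 10, 0, 0, 0], [91.8, 0, 0, 0, 0, 0, 0]])

```text
time: 41.25
tool_pos: [0.5389, 0.2423, 0.0838]
tool_rot: [3.139, -0.003, 0.102]
contact_force: [-1.0, 0.8, 0.1]
opening: 0.0918
```

```bash
python3 - <<'E'
from h import *
from cell import robot
go(robot,.5375,.252,.0705,.115)
E
```

```text
t 41.25 pos [0.5389 0.2423 0.0838] yaw 0.102 open 91.8 F [-1.   0.8  0.1]
d mm [-0.4 -9.8 13.3] |d| 16.5 turn [ 0.002 -0.003 -0.013]
```

>>> move_arm(increments=[[91.8, -0.5, -9.5, 3, 0.002, -0.003, -0.013], [91.8, 0, 0, 8, 0, 0, 0], [91.8, 0, 0, 0, 0, 0, 0]])

```text
time: 41.62
tool_pos: [0.5384, 0.2524, 0.0738]
tool_rot: [-3.141, -0.003, 0.115]
contact_force: [0.2, -0.2, 0.3]
opening: 0.0917
```

```bash
python3 - <<'E'
from h import *
from cell import robot
go(robot,.5375,.252,.0705,.115)
E
```

```text
t 41.62 pos [0.5384 0.2524 0.0738] yaw 0.115 open 91.7 F [ 0.2 -0.2  0.3]
d mm [-1.   0.3  3.3] |d| 3.5 turn [-0.001 -0.003  0.   ]
```

>>> move_arm(increments=[[91.8, -1, 0, 2.5, 0, -0.002, 0], [91.8, 0, 0, 0, 0, 0, 0], [54, 0, 0, 0, 0, 0, 0], [54, 0, 0, 0, 0, 0, 0], [54, 0, 0, 0, 0, 0, 0], [54, 0, 0, 0, 0, 0, 0], [54, 0, 0, 0, 0, 0, 0], [54, 0, 0, 0, 0, 0, 0]], newtons=30)

```text
time: 42.62
tool_pos: [0.5376, 0.2524, 0.0718]
tool_rot: [-3.141, -0.002, 0.116]
contact_force: [-0.1, 0.9, -1.2]
opening: 0.0619
```

```bash
python3 - <<'E'
from h import *
from cell import robot
go(robot,.4829,-.0643,.12,.121)
E
```

```text
t 42.62 pos [0.5376 0.2524 0.0718] yaw 0.116 open 61.9 F [-0.1  0.9 -1.2]
d mm [-90.9 308.3 -48.6] |d| 325.0 turn [-0.001 -0.002 -0.005]
```

>>> move_arm(increments=[[54, 0, 0, -20, 0, 0, 0], [54, 0, 0, -30, 0, 0, 0], [54, -5, 20, 0, 0, 0, 0], [54, -12, 40, 0, 0, 0, 0], [54, -14, 45, 0, 0, 0, 0], [54, -14, 45, 0, 0, 0, 0], [54, -14, 45, 0, 0, 0, 0], [54, -14, 45, 0, 0, 0, 0], [54, -12, 35, 0, 0, 0, 0], [54, -5, 18, 0, 0, 0, 0], [54, 0, 0, 0, 0, 0, 0]])

```text
time: 44.0
tool_pos: [0.4681, -0.0658, 0.1109]
tool_rot: [-3.141, 0.02, 0.114]
contact_force: [0.1, 0.4, -2.9]
opening: 0.0614
```

```bash
python3 - <<'E'
from h import *
from cell import robot
go(robot,.4829,-.0643,.0735,.121)
E
```

```text
t 44.0 pos [ 0.4681 -0.0658  0.1109] yaw 0.114 open 61.4 F [ 0.1  0.4 -2.9]
d mm [15.6  0.2 37.1] |d| 40.3 turn [-0.001  0.02  -0.007]
```

>>> move_arm(increments=[[54, 15.5, 0, 5, 0, 0.02, -0.007], [54, 0, 0, 10, 0, 0, 0], [54, 0, 0, 8, 0, 0, 0], [54, 0, 0, 0, 0, 0, 0]])

```text
time: 44.5
tool_pos: [0.483, -0.062, 0.084]
tool_rot: [-3.139, 0.002, 0.123]
contact_force: [0.2, -0.1, -2.9]
opening: 0.0615
```

```bash
python3 - <<'E'
from h import *
from cell import robot
go(robot,.4829,-.0643,.0735,.121)
E
```

```text
t 44.5 pos [ 0.483 -0.062  0.084] yaw 0.123 open 61.5 F [ 0.2 -0.1 -2.9]
d mm [-0.4  2.3 10.5] |d| 10.7 turn [-0.003  0.002  0.002]
```

>>> move_arm(increments=[[54, -0.4, 2.3, 3, -0.003, 0.002, 0], [54, 0, 0, 3, 0, 0, 0], [54, 0, 0, 3, 0, 0, 0], [54, 0, 0, 0, 0, 0, 0]])

```text
time: 45.0
tool_pos: [0.4831, -0.0641, 0.0747]
tool_rot: [3.141, -0.001, 0.124]
contact_force: [0.5, -0.1, -2.0]
opening: 0.0616
```

>>> move_arm(increments=[[54, 0, 0, 1.5, 0, 0, 0]])

```text
time: 45.12
tool_pos: [0.4833, -0.0642, 0.0733]
tool_rot: [3.141, -0.001, 0.124]
contact_force: [0.4, 0.1, -1.9]
opening: 0.0614
```

>>> move_arm(increments=[[54, 0, 0, 1.5, 0, 0, 0]])

```text
time: 45.25
tool_pos: [0.4833, -0.0643, 0.0727]
tool_rot: [3.14, -0.002, 0.124]
contact_force: [-6.4, -0.6, 18.7]
opening: 0.0613
```

>>> move_arm(increments=[[91.8, 0, 0, -0.3, 0, 0, 0], [91.8, 0, 0, 0, 0, 0, 0], [91.8, 0, 0, 0, 0, 0, 0], [91.8, 0, 0, 0, 0, 0, 0], [91.8, 0, 0, 0, 0, 0, 0], [91.8, 0, 0, -25, 0, 0, 0], [91.8, 0, 0, -40, 0, 0, 0], [91.8, 0, 0, -40, 0, 0, 0], [91.8, 0, 0, 0, 0, 0, 0]])

```text
time: 46.38
tool_pos: [0.4834, -0.0643, 0.181]
tool_rot: [3.14, -0.002, 0.124]
contact_force: [-0.0, -0.3, -1.4]
opening: 0.092
```

```bash
python3 - <<'E'
from h import *
from cell import robot
go(robot,.547,.339,.18,.114)
E
```

```text
t 46.38 pos [ 0.4834 -0.0643  0.181 ] yaw 0.124 open 92.0 F [-0.  -0.3 -1.4]
d mm [ 113.  -392.4    0.6] |d| 408.3 turn [ 0.001 -0.002  0.01 ]
```

>>> move_arm(increments=[[91.8, 5, -20, 0, 0, 0, 0.01], [91.8, 13, -45, 0, 0, 0, 0], [91.8, 14, -50, 0, 0, 0, 0], [91.8, 14, -50, 0, 0, 0, 0], [91.8, 14, -50, 0, 0, 0, 0], [91.8, 14, -50, 0, 0, 0, 0], [91.8, 14, -50, 0, 0, 0, 0], [91.8, 14, -45, 0, 0, 0, 0], [91.8, 8, -25, 0, 0, 0, 0], [91.8, 0, 0, 0, 0, 0, 0]])

```text
time: 47.62
tool_pos: [0.5469, 0.3416, 0.1669]
tool_rot: [3.137, 0.014, 0.111]
contact_force: [-0.5, 0.6, -0.7]
opening: 0.0916
```

```bash
python3 - <<'E'
from h import *
from cell import robot
go(robot,.547,.339,.17,.114)
E
```

```text
t 47.62 pos [0.5469 0.3416 0.1669] yaw 0.111 open 91.6 F [-0.5  0.6 -0.7]
d mm [-0.2  2.6 -3.1] |d| 4.0 turn [ 0.005  0.014 -0.003]
```

>>> move_arm(increments=[[91.8, 0, 2.5, 5, 0.005, 0.014, 0], [91.8, 0, 0, 25, 0, 0, 0], [91.8, 0, 0, 25, 0, 0, 0], [91.8, 0, 0, 15, 0, 0, 0], [91.8, 0, 0, 10, 0, 0, 0], [91.8, 0, 0, 0, 0, 0, 0]])

```text
time: 48.38
tool_pos: [0.5464, 0.3318, 0.0827]
tool_rot: [3.14, 0.001, 0.105]
contact_force: [0.3, -0.2, -0.0]
opening: 0.0917
```

```bash
python3 - <<'E'
from h import *
from cell import robot
go(robot,.547,.339,.0715,.114)
E
```

```text
t 48.38 pos [0.5464 0.3318 0.0827] yaw 0.105 open 91.7 F [ 0.3 -0.2 -0. ]
d mm [ 1.4 -7.1 11.2] |d| 13.3 turn [ 0.001  0.001 -0.009]
```

>>> move_arm(increments=[[91.8, 1.4, -7, 3, 0, 0.001, -0.009], [91.8, 0, 0, 7, 0, 0, 0], [91.8, 0, 0, 0, 0, 0, 0]])

```text
time: 48.75
tool_pos: [0.5481, 0.34, 0.0738]
tool_rot: [3.141, -0.003, 0.115]
contact_force: [0.2, -0.2, -0.5]
opening: 0.0919
```

```bash
python3 - <<'E'
from h import *
from cell import robot
go(robot,.547,.339,.0715,.114)
E
```

```text
t 48.75 pos [0.5481 0.34   0.0738] yaw 0.115 open 91.9 F [ 0.2 -0.2 -0.5]
d mm [-1.2  0.9  2.3] |d| 2.7 turn [ 0.    -0.003  0.001]
```

>>> move_arm(increments=[[91.8, -1.2, 1, 2, 0, -0.003, 0], [91.8, 0, 0, 0, 0, 0, 0], [50, 0, 0, 0, 0, 0, 0], [50, 0, 0, 0, 0, 0, 0], [50, 0, 0, 0, 0, 0, 0], [50, 0, 0, 0, 0, 0, 0], [50, 0, 0, 0, 0, 0, 0], [50, 0, 0, 0, 0, 0, 0]], newtons=25)

```text
time: 49.75
tool_pos: [0.5471, 0.339, 0.0723]
tool_rot: [-3.142, -0.001, 0.115]
contact_force: [-0.6, -0.7, 0.2]
opening: 0.0574
```

```bash
python3 - <<'E'
from h import *
from cell import robot
go(robot,.5365,.0161,.12,.115)
E
```

```text
t 49.75 pos [0.5471 0.339  0.0723] yaw 0.115 open 57.4 F [-0.6 -0.7  0.2]
d mm [-47.6 319.5 -47.7] |d| 326.5 turn [-0.    -0.001  0.   ]
```

>>> move_arm(increments=[[50, 0, 0, -20, 0, 0, 0], [50, 0, 0, -30, 0, 0, 0], [50, -2, 20, 0, 0, 0, 0], [50, -5, 40, 0, 0, 0, 0], [50, -6, 45, 0, 0, 0, 0], [50, -6, 45, 0, 0, 0, 0], [50, -6, 45, 0, 0, 0, 0], [50, -6, 45, 0, 0, 0, 0], [50, -5, 35, 0, 0, 0, 0], [50, -3, 20, 0, 0, 0, 0], [50, 0, 0, 0, 0, 0, 0]])

```text
time: 51.12
tool_pos: [0.5313, 0.0221, 0.1101]
tool_rot: [3.138, 0.022, 0.113]
contact_force: [-0.6, -0.2, -2.3]
opening: 0.0575
```

```bash
python3 - <<'E'
from h import *
from cell import robot
go(robot,.5365,.0161,.0735,.115)
E
```

```text
t 51.12 pos [0.5313 0.0221 0.1101] yaw 0.113 open 57.5 F [-0.6 -0.2 -2.3]
d mm [ 5.3  6.5 36.5] |d| 37.4 turn [ 0.004  0.022 -0.002]
```

>>> move_arm(increments=[[50, 5.3, 5, 5, 0.004, 0.022, 0], [50, 0, 0, 10, 0, 0, 0], [50, 0, 0, 8, 0, 0, 0], [50, 0, 0, 0, 0, 0, 0]])

```text
time: 51.62
tool_pos: [0.5356, 0.019, 0.0833]
tool_rot: [-3.14, 0.002, 0.114]
contact_force: [1.0, -0.4, -2.4]
opening: 0.0579
```

```bash
python3 - <<'E'
from h import *
from cell import robot
go(robot,.5365,.0161,.0735,.115)
E
```

```text
t 51.62 pos [0.5356 0.019  0.0833] yaw 0.114 open 57.9 F [ 1.  -0.4 -2.4]
d mm [0.6 3.  9.8] |d| 10.3 turn [-0.002  0.002 -0.001]
```

>>> move_arm(increments=[[50, 0.6, 3, 3, -0.002, 0.002, 0], [50, 0, 0, 3, 0, 0, 0], [50, 0, 0, 2, 0, 0, 0], [50, 0, 0, 0, 0, 0, 0]])

```text
time: 52.12
tool_pos: [0.537, 0.0165, 0.075]
tool_rot: [3.141, -0.001, 0.116]
contact_force: [-0.3, -0.6, -2.2]
opening: 0.0577
```

>>> move_arm(increments=[[50, 0, 0, 1.5, 0, 0, 0]])

```text
time: 52.25
tool_pos: [0.5372, 0.0165, 0.0737]
tool_rot: [3.141, -0.001, 0.115]
contact_force: [-0.8, 0.1, -2.3]
opening: 0.0572
```

>>> move_arm(increments=[[50, 0, 0, 1.5, 0, 0, 0]])

```text
time: 52.38
tool_pos: [0.5373, 0.0164, 0.0731]
tool_rot: [3.141, -0.002, 0.116]
contact_force: [-5.3, -0.6, 14.6]
opening: 0.0576
```

Contact. Release, rise, and back away toward the mat for a clear view.

>>> move_arm(increments=[[91.8, 0, 0, -0.3, 0, 0, 0], [91.8, 0, 0, 0, 0, 0, 0], [91.8, 0, 0, 0, 0, 0, 0], [91.8, 0, 0, 0, 0, 0, 0], [91.8, 0, 0, 0, 0, 0, 0], [91.8, 0, 0, -25, 0, 0, 0], [91.8, 0, 0, -40, 0, 0, 0], [91.8, 0, 0, -45, 0, 0, 0], [91.8, 0, 0, -40, 0, 0, 0], [91.8, -10, -40, -20, 0, 0, 0], [91.8, -20, -50, 0, 0, 0, 0], [91.8, -20, -50, 0, 0, 0, 0]])

```text
time: 53.88
tool_pos: [0.4718, 0.1504, 0.2489]
tool_rot: [3.141, -0.004, 0.109]
contact_force: [0.5, 0.1, 0.2]
opening: 0.0915
```

>>> move_arm(increments=[[91.8, -10, -50, 0, 0, 0, 0], [91.8, -10, -50, 0, 0, 0, 0], [91.8, -5, -50, 0, 0, 0, 0], [91.8, 0, -50, 0, 0, 0, 0], [91.8, 0, -30, 0, 0, 0, 0], [91.8, 0, 0, 0, 0, 0, 0], [91.8, 0, 0, 0, 0, 0, 0]])

```text
time: 54.75
tool_pos: [0.4169, 0.3856, 0.2487]
tool_rot: [3.141, -0.005, 0.113]
contact_force: [0.2, -0.1, -0.2]
opening: 0.092
```

```bash
python3 - <<'E'
from h import *
from cell import robot
s=robot.observe();print(s["time"],s["tool_pos"])
for c,b in (("top",(160,310,260,500)),("side",(170,380,270,480))):
    d=robot.read_camera(c);cv2.imwrite(f"pics/{c}f.png",d["img"][:,:,::-1])
    a=cv2.imread(f"pics/{c}0.png")[b[0]:b[1],b[2]:b[3]];e=d["img"][b[0]:b[1],b[2]:b[3],::-1]
    m=np.vstack([a,e]) if c=="top" else np.hstack([a,e]); f=min(800/m.shape[1],600/m.shape[0]);cv2.imwrite(f"pics/{c}cmp.png",cv2.resize(m,None,fx=f,fy=f,interpolation=cv2.INTER_CUBIC))
    for t in ["tin","amber_bottle","slim_bottle","can","tee","union"]:
        print(c,t,[(r["rect"],round(r["conf"],2)) for r in robot.look_for(t,c)][:4])
E
```

```text
54.75 [0.41686381 0.38559483 0.24869911]
top tin [([417.9, 230.9, 14.2, 15.4], 0.65)]
top amber_bottle [([308.3, 225.6, 26.1, 27.4], 0.88), ([337.2, 205.1, 18.6, 17.9], 0.71)]
top slim_bottle [([459.3, 225.6, 26.6, 21.1], 0.65), ([175.1, 264.0, 23.0, 14.1], 0.56), ([336.3, 207.0, 19.9, 17.5], 0.55), ([380.3, 200.2, 22.9, 18.9], 0.52)]
top can [([281.9, 205.1, 19.5, 27.2], 0.63)]
top tee []
top union [([347.0, 243.9, 11.9, 8.6], 0.48)]
side tin [([394.5, 313.1, 17.6, 18.7], 0.8)]
side amber_bottle [([312.5, 221.5, 26.5, 36.1], 0.9)]
side slim_bottle [([201.0, 151.4, 22.4, 34.8], 0.82), ([390.5, 252.1, 17.7, 33.6], 0.81), ([349.2, 224.8, 21.7, 31.9], 0.76), ([429.9, 337.7, 26.0, 28.4], 0.59)]
side can [([309.6, 185.4, 16.7, 35.7], 0.65)]
side tee [([289.6, 229.7, 8.3, 5.9], 0.4)]
side union []
```

View pics/topcmp.png

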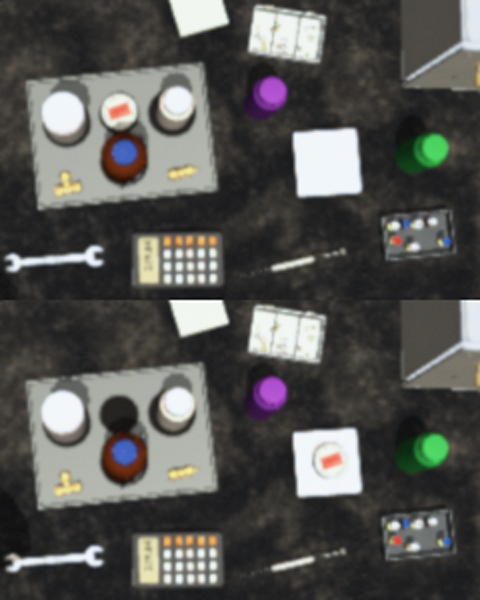

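View pics/sidecmp.png

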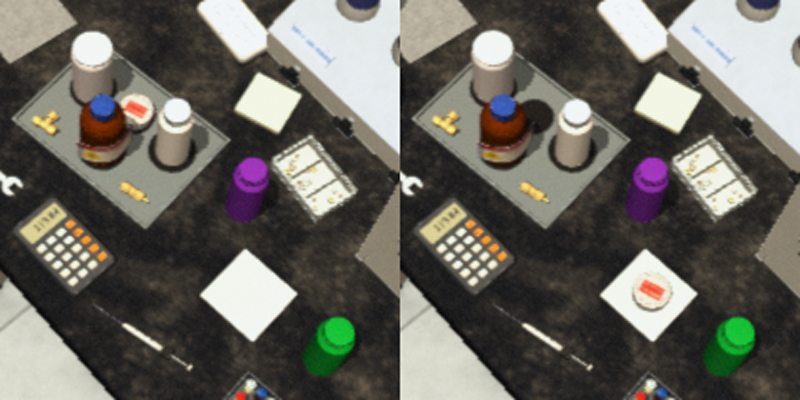

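The before and after pictures match: the can, amber and slim bottles are upright on their places, the fittings are unmoved, and the tin sits in the middle of the pad. Handing in.

```bash
python3 -c "
from cell import robot
print(robot.hand_in())"
```

```text
the job is handed in; nothing more can be done
None
```

I did the job in the order asked and handed it in at about 55 s of the 144 s. The hand-in gives no verdict, so what follows is from my own checks.

- **Sequence:** I stood the can, amber bottle and slim bottle upright on the mat. Then I set the tin on the pad, and put each of the three back at the gripper position where I had first gripped it.
- **Tin:** the wrist camera put it about 1 mm from the pad's centre (limit 12 mm).
- **Bottles and can:** each was released within about 1 mm of the position where I first gripped it (limit 15 mm). Any small centring when the jaws first closed comes on top of that. In the final top and side pictures they stand upright on their places, matching the start pictures.
- **Fittings:** both brass fittings look unmoved in the before and after pictures. The networks missed the tee in the last top view and the union in the last side view, so I judged those by eye.
- **Arm:** at hand-in it was well clear, near the mat, and touching nothing.
- **Disagreements:** the side camera read x about 4–8 mm higher than the top camera, and the first distant wrist view was about 7 mm off in y. I used the close wrist views, which agreed with the top camera to within about 4 mm.

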